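Pack a two-layer drop-front archive box

TASK

Pack the open archive box in its two layers: slide the two small old volumes along the bench, over the dropped front and fully home into the two bottom bays, one in each, without lifting or tipping them. Then fit the bridge tray over them, either way round, so that it stands down level on the box floor with the red case still lying flat in its long pocket, and set the round wooden seal box (do not drop it) upright in the tray's empty square pocket. Leave the weight, the brush, the tool pot and the paste jar where they are.

Things in the scene. Friction and masses are not known exactly. Their poses are not given: they have to be found in the camera images.
- box: Grey-blue drop-front archive box, does not move. Origin on the bench (z 0) at mid-mouth; x level into the box, y across, z up. Inside 212 mm wide (y -106..106), 154 deep (x 0..154). Back and side walls 3 mm thick, 68 high (sides only 36 high for x 0..52), front open. Floor top at z 3. Along x: 0..12 space for the tray's front leg, 12..136 bays, 136..144 stop bar, 144..154 slot for its rear leg.
- flap_edge (a point): Middle of the outer edge of the box's dropped front, which lies flat on the bench before the mouth: 3 mm thick, 218 mm wide, level with the box floor, from box x 0 to -64 mm (this point, at z 3); beyond it the edge is bevelled down to the bench by x -84.
- rail_nose (a point): Top of the rounded front end of the white foam rail that parts the two bottom bays: box x 12, y 0, z 25 mm. The rail is 12 mm wide (y -6..6), runs to a foam stop bar across the whole width (x 136 to 144, same height). Each bay is 100 mm wide, 124 mm long.
- bay_left (a point): Where a volume's origin lies when it is fully home against the stop bar, mid-width in the bay at +y: box x 76, y 56, z 3 mm; axes as the box.
- bay_right (a point): Where a volume's origin lies when it is fully home against the stop bar, mid-width in the bay at -y: box x 76, y -56, z 3 mm; axes as the box.
- tray_seat (a point): Where the tray's origin lies when the tray stands in the box on its floor: box x 77, y 0, z 3 mm; axes as the box. The tray has 3 mm play to every side there; its front leg comes down just before the home volumes, its rear leg behind the stop bar.
- brown_volume: Small old book bound in brown, flat on the bench: 120 mm (x) by 90 (y) by 24 thick, 0.2 to 0.4 kg, rigid, too wide to grasp. Origin: centre of its underside, z up. Starts on the bench before the flap, on one side of the box's middle line (either volume on either side), 15 to 50 mm farther out than that side's bay, its x within 0.3 rad of the box's. Slides on bench and box with friction.
- green_volume: Small old book bound in dark green, of the same size, frame and behaviour as the brown one; it starts on the other side of the box's middle line. Either volume may go in either bay.
- tray: Tan bridge tray (divider), 0.28 kg, on the bench: board 148 mm (x) by 206 (y), 4 thick, top at z 31, on two 4 mm legs along all of its edges x = -74 and x = 74, so 27 mm is free below. Origin: centre of its footprint, z up. White foam 6 mm thick (top z 37) on the board holds two pockets. Same fore and aft: fits the box either way round. Starts with x along world y within 0.4 rad.
- tray_grip (a point): Middle of the tray's grip, tray x 0, y 0, z 55 mm; axes as the tray. The grip is the raised middle (x -35..35, top z 63) of a parting board 10 mm thick (y -5..5) that runs the full length between the pockets, elsewhere with its top at z 47. Pinch it from above across y.
- case_pocket (a point): Floor centre of the tray's long pocket: tray x 0, y 66, z 31 mm; 118 mm (tray x) by 54 mm (tray y), 6 mm deep; axes as the tray.
- seal_pocket (a point): Floor centre of the tray's square pocket: tray x 0, y -54, z 31 mm; 74 by 74 mm, 6 mm deep; axes as the tray.
- case: Slim dark-red leather case with a brass line, rigid and shut: 105 mm (x) by 44 (y) by 26 high, 0.1 kg. It already lies loose and flat in the tray's long pocket (34 to 44 mm clear of the grip), x along the tray's x, and rides along with the tray. Origin: centre of its underside, z up.
- skippet: Round turned-wood seal box with its lid on: 60 mm diameter, 28 mm high, 0.09 kg, standing upright on the bench, either left of the box behind its back wall or at the far right. Origin: centre of its underside, z up.
- weight: Bystander: round steel bench weight with a knob on top, 60 mm diameter, 58 mm high, 0.7 kg, standing beside the box's flap. Origin: centre of its underside.
- paste_jar: Bystander: cream paste jar with a blue lid, 56 mm diameter, 58 mm high, 0.22 kg, standing on the bench where the seal box might have stood. Origin: centre of its underside.
- brush: Bystander: wooden dusting brush lying on the bench, 159 mm long along its x (-80 to 79), head 50 mm wide at +x, handle 22 mm wide, 28 mm high, beside the box on the robot's side. Origin: under its middle, on the bench.
- pot: Bystander: white tool pot, 68 mm diameter, 95 mm high, tools in it standing to about 190 mm. Origin: centre of its underside.
Not all that is in view belongs to the job. What is shaped like the green_volume but pink is not meant.

How it is judged:
By the outcome, as a careful person would: the job done as asked, in the order asked, and still so for the second after the job is handed in, with the robot touching nothing.
It also fails if it takes over 72 s, if anything falls off the work surface, if the arm or the gripper's body presses on something with over 40 N, if the wrist force passes 120 N, or if a joint passes its speed limit or range.

ROBOT

A 7-joint arm with a two-finger parallel gripper is mounted at the origin on the work surface. World frame = base frame: x ahead of the robot, y to its left, z up, the work surface at z = 0. Lengths are in mm, angles in rad, forces in N, time in s.
With the tool pointing down it reaches from about 400 to 850 mm from the base axis. Payload 4.4 kg.
Tool frame: the origin (TCP) lies on the centre line of the jaws, within the pads' length; the fingertips stand 22 mm ahead of it and the grasp point (between the pads) lies 3 mm ahead of it (robot.tcp_to_tips is the distance from the TCP to the fingertips, in mm); z points along the fingers, y is the line along which they close (so a half turn about z gives the same grasp; the last joint's range is limited). The gripper opens to 94 mm and grips with 3 to 60 N. Pads are 16 mm wide; open, the fingers measure 119 mm over their backs; the gripper's body (75 mm by 177 mm) begins 78 mm behind the grasp point.
Start: joints at [1.252, 0.628, 0.038, 1.517, -0.027, 0.996, -0.02], TCP at [162.603, -629.347, 227.478] pointing down, gripper open.
Joint ranges: [-3.06, 3.06], [-0.37, 2.12], [-1.25, 1.32], [0.18, 2.47], [-1.1, 4.24], [0.23, 1.98], [-2.94, 2.94]. Speed limits (rad/s): [2.57, 2.57, 3.14, 3.14, 3.14, 3.14, 3.14].

INTERFACE

Orientations are given as a rotation vector (axis times angle).
In Python, from bench import status, eyes, robot gives the robot as it stands. The module is installed in compiled form; this text tells all that it offers.
- The arm moves only by the tool step_arm, never from a script. Its argument "series" is a list of rows, each an object of numbers: "rx", "ry", "rz": the turn, a rotation vector about the tool's x, y, z in rad; "dx", "dy", "dz": the shift along the tool's x, y, z in mm; "grip": the opening, from 0 (shut) to 1 (fully open). In form: [{"rx": .., "ry": .., "rz": .., "dx": .., "dy": .., "dz": .., "grip": ..}, ...]. A call has exactly 5 rows; each row is the pose to reach, as a shift and turn from the pose commanded when the call began, along the tool's axes at that moment; what a row does not reach only later rows make up. A row lasts 1/10 s, in which the tool goes at most 50 mm and 8.59 degrees, less where a joint would pass 70% of its speed; a pose out of reach is approached as far as the arm can. A call with a gripper value outside its range is refused whole. The fingers move at their own pace and stop on an object; the grip force is fixed at half the most. Time passes only in rows, so rows that repeat a pose let the fingers close, or fill a call up. It gives the time, the measured TCP pose, the force, the opening and the grip force at its end, in the units of the state.
- status.read_state(): the state, without advancing time (a new reading comes with each control period).
- eyes.capture(name): name is "side" or "top" or "wrist"; returns a dict with "color" (480x640x3 uint8, red, green, blue), "mtx" (3x3 intrinsics, pixels), "D" ([k1, k2, p1, p2, k3] as OpenCV has them; the pictures are not rectified), "R" (3x3) and "t" (3): a world point X has camera coordinates R X + t; the wrist camera has in their place "mount" (4x4, takes a point from camera to tool coordinates, whose origin is the TCP and whose axes are the flange's). Camera axes: x right, y down, z forward; pixel columns grow to the right and rows downward; lengths in mm; the calibration is good to about 2 mm. A picture is of the moment at which its call begins: read the wrist's pose just before it. There is no depth.
- robot.job_done(): hands the job in; it is judged then, once.
The state is a dict: "t": time; "q": joint angles; "joint_vel": joint speeds; "joint_efforts": joint torques, N m; "tcp_pos": TCP position; "eef_rot": TCP orientation; "contact_force": force on the tool from outside, world axes, zero at the start; "wrist_torque": the same for the moment, N m; "finger_gap": finger opening in mm; "gripper_force": force on a finger pad.
Only numpy, scipy, OpenCV 4.12 (cv2) and the standard library are available. Lean on these libraries where they do the work, as an engineer would, in place of code of your own. Each camera call takes 0.05 s, during which the arm holds its last target. There are 200 camera calls.

## Working session

There is one attempt and no reset: what is moved stays moved. The work goes in short steps, Python scripts to look and compute and a tool call to move; the robot and the scene stay as the last step left them, time stands still between calls to the robot, and variables do not carry over. Pictures are saved under pics/ and viewed, at most 10 in all, crops included, and the job is handed in when it is done.

Besides the shell and the picture viewer there is one more tool, called after "Request:" by a JSON object that holds its "method" and its "body". step_arm: Moves the arm, as the interface text tells. Its arguments: {"type":"object","properties":{"series":{"type":"array","items":{"type":"object","properties":{"rx":{"type":"number"},"ry":{"type":"number"},"rz":{"type":"number"},"dx":{"type":"number"},"dy":{"type":"number"},"dz":{"type":"number"},"grip":{"type":"number"}}}}},"required":["series"]}

```bash
mkdir -p pics; ls
python3 - <<'E'
from bench import status, eyes, robot
import cv2
print(status.read_state())
for n in("top","side"):
    c=eyes.capture(n); cv2.imwrite(f"pics/{n}0.png",c["color"][:,:,::-1])
    print(n,c["mtx"],c["D"],c["R"],c["t"])
c=eyes.capture("wrist");print(c["mount"],c["mtx"])
E
```

```text
pics
{'t': 0.0, 'q': array([ 1.25217588,  0.62931596,  0.0384693 ,  1.51836161, -0.02699969,
        0.99627387, -0.01998965]), 'joint_vel': array([ 2.25115977e-04,  7.86230796e-05, -1.68875486e-03,  1.89261218e-03,
        1.23139893e-04, -2.03104630e-04, -6.96481115e-05]), 'joint_efforts': array([-1.81530277e-04, -5.49720383e+01,  1.14328645e+00, -1.86628139e+01,
       -5.22317807e-02,  2.37998186e-02,  1.66528921e-04]), 'tcp_pos': array([ 162.44672623, -628.73655485,  226.57617721]), 'eef_rot': array([-3.11472215e+00, -3.95825307e-01,  4.24445986e-04]), 'contact_force': array([ 0.25395488, -0.24292506, -0.42335328]), 'wrist_torque': array([0.06816198, 0.00784494, 0.01259977]), 'gripper_force': 0.0, 'finger_gap': 94.26215793955072}
top [[520.41417267   0.         321.76945956]
 [  0.         520.41417267 231.00992185]
 [  0.           0.           1.        ]] [0.01324191 0.         0.         0.         0.        ] [[-0.01180077 -0.99975063 -0.01895841]
 [-0.9973442   0.01313087 -0.07163883]
 [ 0.0718699   0.01806267 -0.99725045]] [  54.70483045  459.56672322 1352.27699388]
side [[580.77056509   0.         316.74135555]
 [  0.         580.77056509 242.05541962]
 [  0.           0.           1.        ]] [0.0383016 0.        0.        0.        0.       ] [[-9.34120936e-01 -3.56956527e-01  3.37922938e-04]
 [-2.15948106e-01  5.64361150e-01 -7.96782849e-01]
 [ 2.84226128e-01 -7.44364515e-01 -6.04265651e-01]] [ 445.43102505  141.59889799 1233.32462559]
[[ 6.92027221e-04 -9.72315997e-01 -2.33668830e-01  6.76425934e+01]
 [ 9.99999616e-01  5.47038005e-04  6.85299583e-04  7.72603751e-02]
 [-5.38502017e-04 -2.33669215e-01  9.72316002e-01 -1.57632998e+02]
 [ 0.00000000e+00  0.00000000e+00  0.00000000e+00  1.00000000e+00]] [[369.92618585   0.         322.79340529]
 [  0.         369.92618585 240.08263828]
 [  0.           0.           1.        ]]
```

View pics/top0.png

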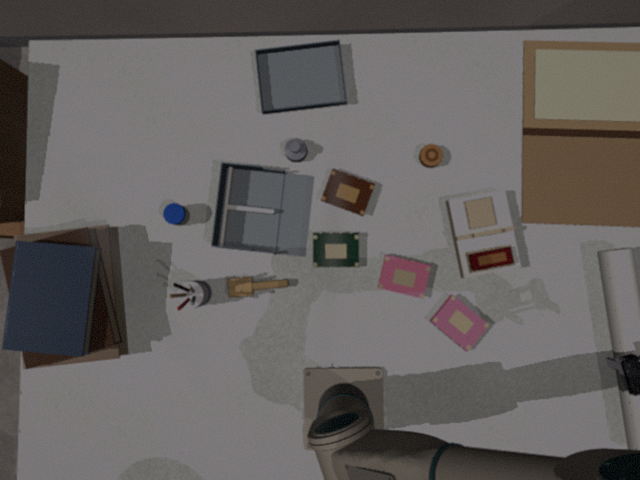

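View pics/side0.png

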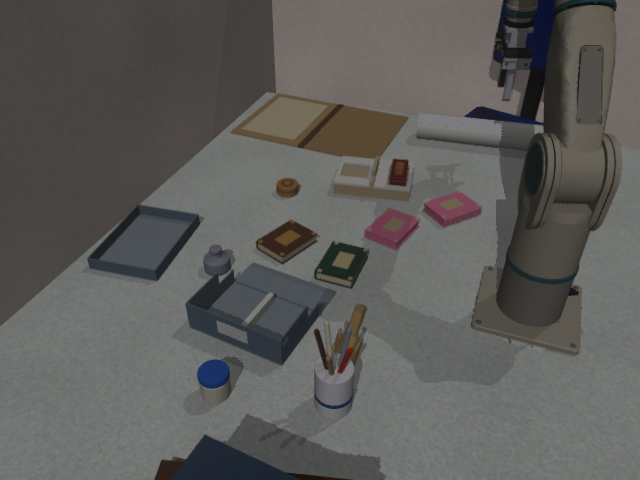

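```bash
cat > h.py <<'E'
import numpy as np, cv2
from scipy.spatial.transform import Rotation as Ro
from bench import status, eyes, robot
def cap(n):
    s=status.read_state(); c=eyes.capture(n)
    if n=="wrist":
        T=np.eye(4);T[:3,:3]=Ro.from_rotvec(s["eef_rot"]).as_matrix();T[:3,3]=s["tcp_pos"]
        M=np.linalg.inv(T@c["mount"]);c["R"]=M[:3,:3];c["t"]=M[:3,3]
    return c
def ray(c,px,z):
    u=cv2.undistortPoints(np.float64(px).reshape(-1,1,2),c["mtx"],np.array(c["D"],float)).reshape(-1,2)
    d=np.c_[u,np.ones(len(u))]@c["R"]; o=-c["R"].T@c["t"]
    return (o+d*((z-o[2])/d[:,2])[:,None])[:,:2]
def proj(c,P): return cv2.projectPoints(np.float64(P).reshape(-1,3),cv2.Rodrigues(c["R"])[0],c["t"],c["mtx"],np.array(c["D"],float))[0].reshape(-1,2)
def blobs(m,amin=60):
    cs=cv2.findContours(m.astype(np.uint8),cv2.RETR_EXTERNAL,cv2.CHAIN_APPROX_NONE)[0]
    return [k.reshape(-1,2) for k in cs if cv2.contourArea(k)>amin]
def rect(c,k,z):
    (x,y),(a,b),th=cv2.minAreaRect(np.float32(ray(c,k,z)))
    if a<b:a,b,th=b,a,th+90
    return np.round([x,y,a,b,(th+90)%180-90],1)
def pose():
    s=status.read_state();r=Ro.from_rotvec(s["eef_rot"]).as_matrix()
    return s,r,np.arctan2(r[1,0],r[0,0])
def to(x,y,z,yaw):
    "shift/turn in present tool axes to a tool-down pose"
    s,r,_=pose(); R=Ro.from_euler('z',yaw).as_matrix()@np.diag([1,-1,-1.])
    d=r.T@(np.array([x,y,z])-s["tcp_pos"]); w=Ro.from_matrix(r.T@R).as_rotvec()
    print("d",d.round(1),"r",w.round(4))
E
python3 - <<'E'
from h import *
c=cap("top");im=c["color"];hsv=cv2.cvtColor(im,cv2.COLOR_RGB2HSV);H,S,V=[hsv[:,:,i].astype(int) for i in range(3)]
roi=np.zeros(H.shape,bool);roi[120:340,150:522]=1
def m(name,mask,z):
    for k in blobs(mask&roi): print(name,k.mean(0).round(1),len(k),rect(c,k,z))
m("green",(H>45)&(H<95)&(S>70)&(V<110),24)
m("brown",(H<14)&(S>90)&(V<95),24)
m("orange",(H>5)&(H<16)&(S>120)&(V>=95),28)
m("red",((H>172)|(H<4))&(S>140),57)
m("blue",(H>108)&(H<125)&(S>150),58)
m("white",(S<25)&(V>185),25)
for p in [(350,175),(335,235),(431,150),(480,262),(245,210),(483,195),(500,210),(265,190),(305,205),(340,140),(228,190)]: print(p,hsv[p[1],p[0]])
cr=cv2.resize(im[130:330,150:350],None,fx=4,fy=4,interpolation=cv2.INTER_CUBIC)[:600]
cv2.imwrite("pics/c1.png",np.clip(cr[:,:,::-1]*1.6,0,255))
E
```

```text
green [350.8 249.7] 90 [410.5 -24.3  80.9  36.4  -1. ]
green [317.6 248.8] 86 [412.8  59.4  78.2  22.5  -3.7]
brown [495.3 258.1] 181 [ 382.6 -386.8  110.6   45.4  -79.3]
brown [355.9 192.9] 155 [556.6 -35.5  87.9  84.3 -21.3]
brown [431.1 154.3] 47 [ 657.8 -242.4   34.6   34.   -27.5]
orange [431.2 154.7] 57 [ 657.  -240.4   52.4   50.5   89. ]
red [491.1 258.3] 105 [ 382.1 -377.4  104.5   39.6  -79.7]
blue [174.2 213.4] 57 [507.4 427.4  51.8  49.1  89.2]
(350, 175) [13 96 61]
(335, 235) [60 22 58]
(431, 150) [ 12 153  75]
(480, 262) [ 14 168  76]
(245, 210) [150  12 109]
(483, 195) [135   8 123]
(500, 210) [158   8 126]
(265, 190) [114  13  95]
(305, 205) [102  14  91]
(340, 140) [165   4 124]
(228, 190) [12 13 97][ WARN:0@1.188] global loadsave.cpp:1063 imwrite_ Unsupported depth image for selected encoder is fallbacked to CV_8U.
```

View pics/c1.png

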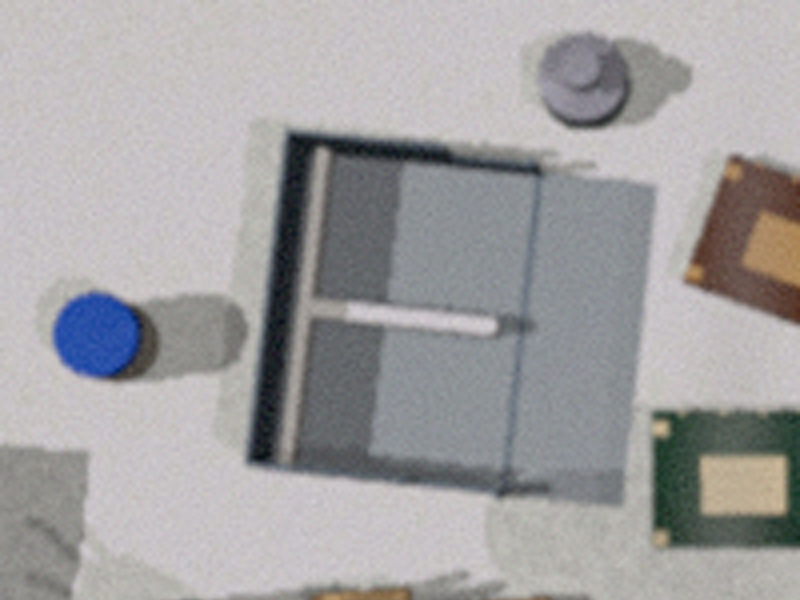

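Run:
```python
from h import *
c=cap("top")
q=lambda *a: np.array(a,float)/4+[150-.375,130-.375]
b=ray(c,[q(322,150),q(288,460),q(312,308),q(499,326)],25);print(b.round(1))
d=b[1]-b[0];print("yaw bar",np.arctan2(d[0]*0+d[1],d[0]),"rail",np.arctan2(*(b[2]-b[3])[::-1]))
print("flap",ray(c,[q(656,184),q(624,503)],3).round(1))
print("brown c",ray(c,[q(735,157),q(687,280),(348,191)],24).round(1),"green",ray(c,[q(654,410),q(654,546),(335,250.5)],24).round(1))
to(480,-20,300,1.5708); to(400,-400,300,.8)
```

```text
[[632.3 289.4]
 [427.3 311.6]
 [527.3 295.9]
 [513.6 172.7]]
yaw bar 3.0337487140871158 rail 1.4608033190168628
flap [[610.3  69.3]
 [397.   92.8]]
brown c [[623.7  16.3]
 [542.4  48.9]
 [564.3 -21.4]] green [[457.1  71.5]
 [368.3  72.4]
 [408.3  14.9]]
d [ 459.7 -510.4  -72.5] r [-7.0000e-04 -5.0000e-04 -1.3181e+00]
d [ 287.2 -162.5  -72.8] r [-8.000e-04 -2.000e-04 -5.473e-01]
```

```bash
cat >> h.py <<'E'
def plan(*W):
    s,r,_=pose();p=s["tcp_pos"]
    for x,y,z,yaw in W:
        R=Ro.from_euler('z',yaw).as_matrix()@np.diag([1,-1,-1.]); t=np.array([x,y,z],float)
        print("d",(r.T@(t-p)).round(1),"r",Ro.from_matrix(r.T@R).as_rotvec().round(4)); r,p=R,t
E
python3 -c "
from h import *
plan((300,-470,280,.6),(420,-300,300,.95),(470,-140,300,1.3),(480,-20,300,1.461))"
```

```text
d [ 172.9 -119.7  -52.9] r [-8.000e-04 -2.000e-04 -3.473e-01]
d [195.  -72.5 -20. ] r [ 0.    0.   -0.35]
d [159.2 -52.4   0. ] r [ 0.    0.   -0.35]
d [118.3 -22.5   0. ] r [ 0.     0.    -0.161]
```

Request:
{"method": "step_arm", "body": {"series": [{"dx":35,"dy":-24,"dz":-10,"rz":-0.07,"grip":1},{"dx":70,"dy":-48,"dz":-20,"rz":-0.14,"grip":1},{"dx":105,"dy":-72,"dz":-30,"rz":-0.21,"grip":0.6},{"dx":140,"dy":-96,"dz":-40,"rz":-0.28,"grip":0.6},{"dx":173,"dy":-120,"dz":-53,"rz":-0.347,"grip":0.6}]}}

```text
schema error: expected keys rx, ry, rz, dx, dy, dz, grip
```

Request:
{"method": "step_arm", "body": {"series": [{"dx":39,"dy":-15,"dz":-5,"rz":-0.07,"grip":0.6},{"dx":78,"dy":-29,"dz":-10,"rz":-0.14,"grip":0.6},{"dx":117,"dy":-44,"dz":-15,"rz":-0.21,"grip":0.6},{"dx":156,"dy":-58,"dz":-20,"rz":-0.28,"grip":0.6},{"dx":195,"dy":-72.5,"dz":-20,"rz":-0.35,"grip":0.6}]}}

```text
schema error: expected keys rx, ry, rz, dx, dy, dz, grip
```

Request:
{"method": "step_arm", "body": {"series": [{"dx":40,"dy":-13,"rz":-0.07,"grip":0.6},{"dx":80,"dy":-26,"rz":-0.14,"grip":0.6},{"dx":120,"dy":-40,"rz":-0.21,"grip":0.6},{"dx":150,"dy":-50,"rz":-0.28,"grip":0.6},{"dx":159,"dy":-52,"rz":-0.35,"grip":0.6}]}}

```text
schema error: expected keys rx, ry, rz, dx, dy, dz, grip
```

Request:
{"method": "step_arm", "body": {"series": [{"dx":30,"dy":-6,"rz":-0.05,"grip":0.6},{"dx":70,"dy":-13,"rz":-0.1,"grip":0.6},{"dx":105,"dy":-20,"rz":-0.161,"grip":0.6},{"dx":118,"dy":-22.5,"rz":-0.161,"grip":0.6},{"dx":118,"dy":-22.5,"rz":-0.161,"grip":0.6}]}}

```text
schema error: expected keys rx, ry, rz, dx, dy, dz, grip
```

Run:
```python
from h import *
c=cap("wrist");print(pose()[0]["tcp_pos"],pose()[2],c["D"])
import pickle;pickle.dump(c,open("w1.pkl","wb"))
cv2.imwrite("pics/w1.png",np.clip(c["color"][:,:,::-1]*1.5,0,255).astype(np.uint8))
```

```text
[ 162.57492181 -629.14350984  227.17379711] 0.25275614197915725 [0.00118773 0.         0.         0.         0.        ]
```

View pics/w1.png

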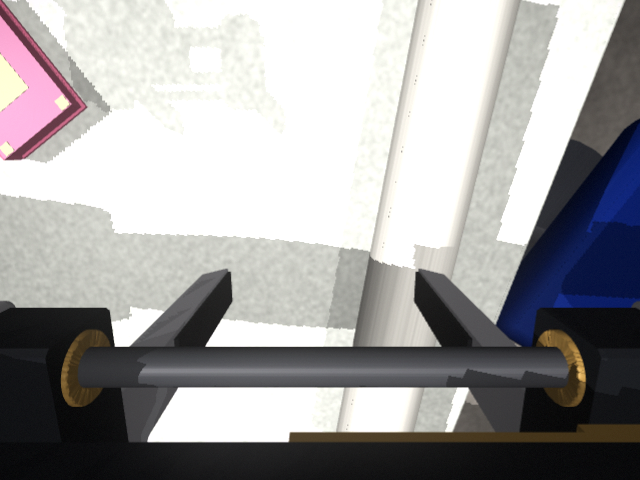

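Request:
{"method": "step_arm", "body": {"series": [{"rx":0,"ry":0,"dx":35,"dy":-24,"dz":-10,"rz":-0.07,"grip":1},{"rx":0,"ry":0,"dx":70,"dy":-48,"dz":-20,"rz":-0.14,"grip":1},{"rx":0,"ry":0,"dx":105,"dy":-72,"dz":-30,"rz":-0.21,"grip":0.6},{"rx":0,"ry":0,"dx":140,"dy":-96,"dz":-40,"rz":-0.28,"grip":0.6},{"rx":0,"ry":0,"dx":173,"dy":-120,"dz":-53,"rz":-0.347,"grip":0.6}]}}

```text
t: 0.8
tcp_pos: [301.1, -468.1, 280.7]
eef_rot: [-2.999, -0.933, -0.0]
contact_force: [1.1, -0.9, 0.4]
finger_gap: 73.6
gripper_force: 0.0
```

Request:
{"method": "step_arm", "body": {"series": [{"rx":0,"ry":0,"dx":39,"dy":-15,"dz":-5,"rz":-0.07,"grip":0.6},{"rx":0,"ry":0,"dx":78,"dy":-29,"dz":-10,"rz":-0.14,"grip":0.6},{"rx":0,"ry":0,"dx":117,"dy":-44,"dz":-15,"rz":-0.21,"grip":0.6},{"rx":0,"ry":0,"dx":156,"dy":-58,"dz":-20,"rz":-0.28,"grip":0.6},{"rx":0,"ry":0,"dx":195,"dy":-72.5,"dz":-20,"rz":-0.35,"grip":0.6}]}}

```text
t: 1.3
tcp_pos: [421.2, -298.8, 301.4]
eef_rot: [2.791, 1.439, 0.001]
contact_force: [0.1, -0.5, 0.7]
finger_gap: 56.4
gripper_force: 0.0
```

Request:
{"method": "step_arm", "body": {"series": [{"rx":0,"ry":0,"dz":0,"dx":40,"dy":-13,"rz":-0.07,"grip":0.6},{"rx":0,"ry":0,"dz":0,"dx":80,"dy":-26,"rz":-0.14,"grip":0.6},{"rx":0,"ry":0,"dz":0,"dx":120,"dy":-40,"rz":-0.21,"grip":0.6},{"rx":0,"ry":0,"dz":0,"dx":150,"dy":-50,"rz":-0.28,"grip":0.6},{"rx":0,"ry":0,"dz":0,"dx":159,"dy":-52,"rz":-0.35,"grip":0.6}]}}

```text
t: 1.8
tcp_pos: [471.3, -136.1, 300.9]
eef_rot: [-2.492, -1.912, -0.003]
contact_force: [-0.1, -0.2, -0.4]
finger_gap: 56.2
gripper_force: 0.0
```

Request:
{"method": "step_arm", "body": {"series": [{"rx":0,"ry":0,"dz":0,"dx":30,"dy":-6,"rz":-0.05,"grip":0.6},{"rx":0,"ry":0,"dz":0,"dx":70,"dy":-13,"rz":-0.1,"grip":0.6},{"rx":0,"ry":0,"dz":0,"dx":110,"dy":-20,"rz":-0.161,"grip":0.6},{"rx":0,"ry":0,"dz":0,"dx":138,"dy":-10,"rz":-0.161,"grip":0.6},{"rx":0,"ry":0,"dz":0,"dx":138,"dy":-10,"rz":-0.161,"grip":0.6}]}}

```text
t: 2.3
tcp_pos: [499.3, -0.3, 300.9]
eef_rot: [-2.333, -2.103, -0.006]
contact_force: [-0.7, -0.4, -0.2]
finger_gap: 56.3
gripper_force: 0.0
```

Run:
```python
from h import *
c=cap("wrist");print(pose()[0]["tcp_pos"],pose()[2],pose()[0]["t"])
import pickle;pickle.dump(c,open("w1.pkl","wb"))
cv2.imwrite("pics/w2.png",cv2.resize(c["color"][:300,:,::-1],(800,375)))
```

```text
[498.21408981  -2.94013351 300.55037855] 1.4645129183892243 2.35
```

View pics/w2.png

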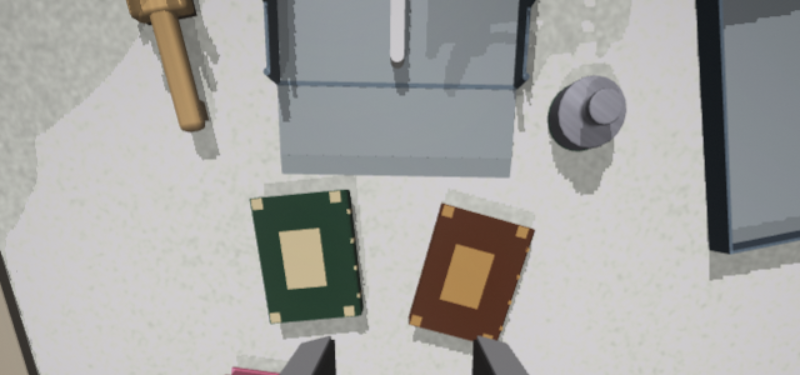

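Run:
```python
from h import *
import pickle;c=pickle.load(open("w1.pkl","rb"))
hsv=cv2.cvtColor(c["color"],cv2.COLOR_RGB2HSV);H,S,V=[hsv[:,:,i].astype(int) for i in range(3)]
for p in [(240,207),(373,220),(240,240),(345,210),(318,20),(330,110),(330,132),(330,148),(330,60)]: print(p,hsv[p[1],p[0]],end=" ")
print()
m=(H>8)&(H<28)&(S>60)&(V>110)
for k in blobs(m,400): print("tan",k.mean(0).round(1),rect(c,k,24))
v=np.array([1.25,1.25]);
P=lambda *a,z:print(ray(c,(np.array(a)+.5)/1.25-.5,z).round(1).tolist())
P((250,198),(349,190),(270,323),z=24)
P((443,204),(533,230),(410,325),z=24)
P((282,174),(511,178),z=0)           # bevel foot corners
P((281,157),(512,157),z=3)
P((397,62),(397,2),z=25)
P((280,82),(517,88),z=3)
P((280,75),(520,84),z=36)
P((592,112),z=30)
```

```text
(240, 207) [ 21  67 197] (373, 220) [ 17 137 175] (240, 240) [71 96 64] (345, 210) [  9 145  86] (318, 20) [140   4 201] (330, 110) [101  18 158] (330, 132) [102  17 148] (330, 148) [150   2 207] (330, 60) [103  19 158] 
tan [335.3 428.2] [ 492.1 -290.9  246.4   36.5   -6. ]
tan [373.2 220.8] [558.5 -19.8  56.2  39.   68.7]
tan [241.9 206.5] [405.4  13.4  55.4  37.5  89.4]
tan [136.6  42. ] [317.1 190.9 102.   40.7  86.7]
[[366.2, 73.8], [457.4, 71.6], [364.2, -45.9]]
[[541.9, 50.3], [623.5, 18.0], [500.1, -62.0]]
[[392.9, 93.2], [610.8, 67.0]]
[[395.2, 108.4], [612.0, 86.1]]
[[512.4, 173.4], [517.3, 219.0]]
[[405.0, 173.1], [619.5, 146.0]]
[[413.3, 170.8], [613.9, 143.1]]
[[676.7, 115.2]]
```

```bash
cat >> h.py <<'E'
O=np.array([511.6,161.3]);B=1.457;HH=68
def b2w(x,y): return O+x*np.array([np.cos(B),np.sin(B)])+y*np.array([-np.sin(B),np.cos(B)])
def w2b(p): 
    v=np.array(p)-O; return np.array([v@[np.cos(B),np.sin(B)],v@[-np.sin(B),np.cos(B)]])
def path(x0,y0,S,T,ss):
    "unicycle book path: TCP poses (box x,y,theta) and book poses at travel ss"
    g=np.arange(0,ss[-1]+.5,.5);th=np.interp(g,S,np.radians(T))
    x=x0+np.r_[0,np.cumsum(np.cos(th[:-1])*.5)];y=y0+np.r_[0,np.cumsum(np.sin(th[:-1])*.5)]
    out=[]
    for s in ss:
        i=int(round(s*2)); w=b2w(x[i]-HH*np.cos(th[i]),y[i]-HH*np.sin(th[i]))
        out.append((w[0],w[1],B+th[i],x[i],y[i],th[i]))
    return out
def rows(start,P):
    "per call of 5: dx dy rz relative to start pose (wx,wy,yaw) commanded"
    for i in range(0,len(P),5):
        x,y,a=start; c,s=np.cos(a),np.sin(a)
        for q in P[i:i+5]:
            u,v=q[0]-x,q[1]-y
            print("dx %.1f dy %.1f rz %.3f | book %.0f %.1f %.1fdeg"%(c*u+s*v,s*u-c*v,-(q[2]-a),q[3],q[4],np.degrees(q[5])))
        start=P[i+4][:3] if i+4<len(P) else None; print()
E
python3 - <<'E'
from h import *
print(w2b((561.8,-22)),w2b((410.8,12.9)))
plan((533.8,-94.8,130,1.204),(533.8,-94.8,31.5,1.204))
x0,y0=w2b((561.8,-22))
P=path(x0,y0,[0,50,80,160,400],[-14.5,12,12,0,0],[8*i for i in range(1,21)])
rows((533.8,-94.8,1.204),P)
E
```

```text
[-176.41419467  -70.68919238] [-158.88610483   83.29709294]
d [-87.7  45.  170.5] r [ 0.0004 -0.0008  0.2605]
d [ 0.   0.  98.5] r [0. 0. 0.]
dx 18.2 dy 4.8 rz -0.074 | book -169 -72.4 -10.3deg
dx 26.7 dy 8.9 rz -0.148 | book -161 -73.6 -6.0deg
dx 35.5 dy 12.4 rz -0.222 | book -153 -74.1 -1.8deg
dx 44.5 dy 15.2 rz -0.296 | book -145 -74.1 2.5deg
dx 53.7 dy 17.4 rz -0.370 | book -137 -73.5 6.7deg

dx 8.2 dy 4.8 rz -0.074 | book -129 -72.3 10.9deg
dx 16.3 dy 5.3 rz -0.093 | book -121 -70.6 12.0deg
dx 24.2 dy 4.5 rz -0.093 | book -113 -69.0 12.0deg
dx 32.2 dy 3.8 rz -0.093 | book -105 -67.3 12.0deg
dx 40.1 dy 3.1 rz -0.093 | book -98 -65.6 12.0deg

dx 8.0 dy -1.3 rz 0.021 | book -90 -64.1 10.8deg
dx 16.1 dy -2.5 rz 0.042 | book -82 -62.6 9.6deg
dx 24.1 dy -3.5 rz 0.063 | book -74 -61.4 8.4deg
dx 32.2 dy -4.4 rz 0.084 | book -66 -60.3 7.2deg
dx 40.3 dy -5.0 rz 0.105 | book -58 -59.4 6.0deg

dx 8.0 dy -1.3 rz 0.021 | book -50 -58.6 4.8deg
dx 16.1 dy -2.5 rz 0.042 | book -42 -58.0 3.6deg
dx 24.1 dy -3.5 rz 0.063 | book -34 -57.6 2.4deg
dx 32.2 dy -4.4 rz 0.084 | book -26 -57.3 1.2deg
dx 40.3 dy -5.0 rz 0.105 | book -18 -57.2 0.0deg
```

Request:
{"method": "step_arm", "body": {"series": [{"rx":0,"ry":0,"rz":0.065,"dx":-22,"dy":11,"dz":42,"grip":0.6},{"rx":0,"ry":0,"rz":0.13,"dx":-44,"dy":22,"dz":85,"grip":0.6},{"rx":0,"ry":0,"rz":0.195,"dx":-66,"dy":34,"dz":128,"grip":0.6},{"rx":0,"ry":0,"rz":0.26,"dx":-87.7,"dy":45,"dz":165,"grip":0.6},{"rx":0,"ry":0,"rz":0.26,"dx":-87.7,"dy":45,"dz":170.5,"grip":0.6}]}}

```text
t: 2.85
tcp_pos: [529.6, -102.2, 125.7]
eef_rot: [-2.597, -1.763, 0.012]
contact_force: [0.2, 0.2, -0.1]
finger_gap: 56.3
gripper_force: 0.0
```

Request:
{"method": "step_arm", "body": {"series": [{"rx":0,"ry":0,"rz":0,"dx":0,"dy":0,"dz":40,"grip":0.6},{"rx":0,"ry":0,"rz":0,"dx":0,"dy":0,"dz":75,"grip":0.6},{"rx":0,"ry":0,"rz":0,"dx":0,"dy":0,"dz":98.5,"grip":0.6},{"rx":0,"ry":0,"rz":0,"dx":3,"dy":0,"dz":98.5,"grip":0.6},{"rx":0,"ry":0,"rz":0,"dx":10,"dy":0,"dz":98.5,"grip":0.6}]}}

```text
t: 3.35
tcp_pos: [536.6, -87.9, 32.4]
eef_rot: [2.593, 1.773, 0.0]
contact_force: [0.2, -0.6, 0.2]
finger_gap: 56.3
gripper_force: 0.0
```

Request:
{"method": "step_arm", "body": {"series": [{"rx":0,"ry":0,"rz":-0.074,"dx":8.2,"dy":4.8,"dz":0,"grip":0.6},{"rx":0,"ry":0,"rz":-0.148,"dx":16.7,"dy":8.9,"dz":0,"grip":0.6},{"rx":0,"ry":0,"rz":-0.222,"dx":25.5,"dy":12.4,"dz":0,"grip":0.6},{"rx":0,"ry":0,"rz":-0.296,"dx":34.5,"dy":15.2,"dz":0,"grip":0.6},{"rx":0,"ry":0,"rz":-0.37,"dx":43.7,"dy":17.4,"dz":0,"grip":0.6}]}}

```text
t: 3.85
tcp_pos: [570.3, -53.2, 34.1]
eef_rot: [2.216, 2.222, 0.003]
contact_force: [-0.3, -2.4, 0.5]
finger_gap: 56.5
gripper_force: 0.8
```

Request:
{"method": "step_arm", "body": {"series": [{"rx":0,"ry":0,"rz":-0.074,"dx":8.2,"dy":4.8,"dz":0,"grip":0.6},{"rx":0,"ry":0,"rz":-0.093,"dx":16.3,"dy":5.3,"dz":0,"grip":0.6},{"rx":0,"ry":0,"rz":-0.093,"dx":24.2,"dy":4.5,"dz":0,"grip":0.6},{"rx":0,"ry":0,"rz":-0.093,"dx":32.2,"dy":3.8,"dz":0,"grip":0.6},{"rx":0,"ry":0,"rz":-0.093,"dx":40.1,"dy":3.1,"dz":0,"grip":0.6}]}}

```text
t: 4.35
tcp_pos: [571.6, -12.8, 32.1]
eef_rot: [2.116, 2.321, -0.0]
contact_force: [0.3, -2.4, 1.4]
finger_gap: 56.7
gripper_force: 1.3
```

Run:
```python
from h import *
c=cap("wrist");s,r,a=pose();print(s["tcp_pos"],a-B)
import pickle;pickle.dump(c,open("w2.pkl","wb"))
hsv=cv2.cvtColor(c["color"],cv2.COLOR_RGB2HSV);H,S,V=[hsv[:,:,i].astype(int) for i in range(3)]
m=(H>8)&(H<28)&(S>60)&(V>110)
for k in blobs(m,400):
    q=rect(c,k,24);print("tan",k.mean(0).round(1),q,w2b(q[:2]))
cv2.imwrite("pics/w3.png",c["color"][:,:,::-1])
```

```text
[571.32971436 -10.44054732  31.95865172] 0.20815751950833206
tan [399.2 434.8] [619.  -85.7 230.2   9.9   5.6] [-233.20708417 -134.75242443]
tan [392.2 266.5] [603.1   4.8  10.7  10.3   5.3] [-145.09788073 -108.67890784]
tan [237.2 266.6] [530.5  -1.9  10.9  10.3   5.3] [-159.99834044  -37.30926233]
tan [34.9 90.8] [443.2  67.5  10.1  10.1  89.3] [-100.96019908   57.30652845]
tan [311.4 141.6] [560.6  56.   56.3  39.3 -84.7] [-99.05494552 -60.63998489]
tan [406.2   7.9] [593.8 112.7  10.8   5.7   5.3] [-38.95178148 -87.18691828]
tan [220.5   8. ] [519.9 105.8  10.8   5.7   5.3] [-54.19856378 -14.54839111]
```

View pics/w3.png

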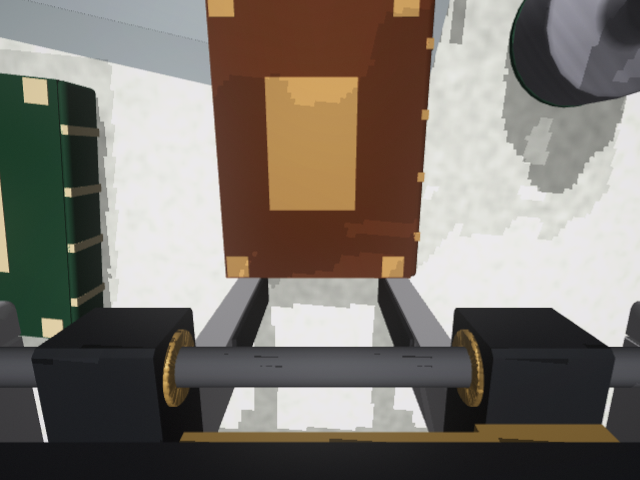

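Request:
{"method": "step_arm", "body": {"series": [{"rx":0,"ry":0,"rz":0.021,"dx":8,"dy":-1.3,"dz":0,"grip":0.6},{"rx":0,"ry":0,"rz":0.042,"dx":16.1,"dy":-2.5,"dz":0,"grip":0.6},{"rx":0,"ry":0,"rz":0.063,"dx":24.1,"dy":-3.5,"dz":0,"grip":0.6},{"rx":0,"ry":0,"rz":0.084,"dx":32.2,"dy":-4.4,"dz":0,"grip":0.6},{"rx":0,"ry":0,"rz":0.105,"dx":40.3,"dy":-5,"dz":0,"grip":0.6}]}}

```text
t: 4.9
tcp_pos: [562.4, 27.2, 31.4]
eef_rot: [-2.237, -2.206, 0.001]
contact_force: [-0.7, -3.6, 1.7]
finger_gap: 56.2
gripper_force: 1.5
```

Request:
{"method": "step_arm", "body": {"series": [{"rx":0,"ry":0,"rz":0.021,"dx":8,"dy":-1.3,"dz":0,"grip":0.6},{"rx":0,"ry":0,"rz":0.042,"dx":16.1,"dy":-2.5,"dz":0,"grip":0.6},{"rx":0,"ry":0,"rz":0.063,"dx":24.1,"dy":-3.5,"dz":0,"grip":0.6},{"rx":0,"ry":0,"rz":0.084,"dx":32.2,"dy":-4.4,"dz":0,"grip":0.6},{"rx":0,"ry":0,"rz":0.105,"dx":40.3,"dy":-5,"dz":0,"grip":0.6}]}}

```text
t: 5.4
tcp_pos: [558.0, 67.8, 31.4]
eef_rot: [-2.349, -2.086, 0.0]
contact_force: [0.1, -2.2, 2.1]
finger_gap: 56.4
gripper_force: 1.4
```

Run:
```python
from h import *
c=cap("wrist");s,r,a=pose();print(s["tcp_pos"],w2b(s["tcp_pos"][:2]),a-B,s["contact_force"])
hsv=cv2.cvtColor(c["color"],cv2.COLOR_RGB2HSV);H,S,V=[hsv[:,:,i].astype(int) for i in range(3)]
for k in blobs((H>8)&(H<28)&(S>60)&(V>110),400):
    q=rect(c,k,27);print("tan",k.mean(0).round(1),q,w2b(q[:2]))
```

```text
[558.11080886  70.16634443  31.4892243 ] [-85.26287628 -56.55829247] -0.003543452625115462 [-0.11644632  0.7818726  -0.34320182]
tan [399.1 435.2] [588.9 -10.  225.5  10.3  -6.7] [-161.41457956  -96.25130392]
tan [350.8 262.6] [569.3  84.5  58.2  16.2  -6.8] [-69.75138565 -66.04751472]
tan [234.6 262.4] [520.6  90.3  16.2  11.1  83.2] [-69.51882699 -17.00390232]
tan [405.8   7.9] [605.1 184.8  10.4   5.6  -6.8] [ 33.96501383 -90.22681328]
tan [296.  104.5] [553.6 148.6  92.8  59.2  86.3] [ -7.84872163 -43.17044786]
```

Request:
{"method": "step_arm", "body": {"series": [{"rx":0,"ry":0,"rz":0,"dx":10,"dy":0,"dz":0,"grip":0.6},{"rx":0,"ry":0,"rz":0,"dx":20,"dy":0,"dz":0,"grip":0.6},{"rx":0,"ry":0,"rz":0,"dx":30,"dy":0,"dz":0,"grip":0.6},{"rx":0,"ry":0,"rz":0,"dx":40,"dy":0,"dz":0,"grip":0.6},{"rx":0,"ry":0,"rz":0,"dx":50,"dy":0,"dz":0,"grip":0.6}]}}

```text
t: 5.95
tcp_pos: [564.1, 118.0, 31.4]
eef_rot: [-2.347, -2.088, -0.0]
contact_force: [0.1, -1.7, -0.8]
finger_gap: 56.3
gripper_force: 0.6
```

Request:
{"method": "step_arm", "body": {"series": [{"rx":0,"ry":0,"rz":0,"dx":9,"dy":0,"dz":0,"grip":0.6},{"rx":0,"ry":0,"rz":0,"dx":18,"dy":0,"dz":0,"grip":0.6},{"rx":0,"ry":0,"rz":0,"dx":26,"dy":0,"dz":0,"grip":0.6},{"rx":0,"ry":0,"rz":0,"dx":33,"dy":0,"dz":0,"grip":0.6},{"rx":0,"ry":0,"rz":0,"dx":38,"dy":0,"dz":0,"grip":0.6}]}}

```text
t: 6.45
tcp_pos: [568.6, 155.1, 31.5]
eef_rot: [-2.347, -2.088, -0.0]
contact_force: [-0.8, -1.2, -0.6]
finger_gap: 56.5
gripper_force: 0.7
```

Run:
```python
from h import *
c=cap("wrist");s,r,a=pose();print(s["tcp_pos"],w2b(s["tcp_pos"][:2]),a-B,s["contact_force"])
cv2.imwrite("pics/w4.png",c["color"][:300,:,::-1])
```

```text
[568.71489869 156.16163942  31.55228051] [  1.38032057 -57.32895531] -0.0021179985281825076 [ 3.26149524e-04 -3.66288204e-01 -4.50514599e-01]
```

View pics/w4.png

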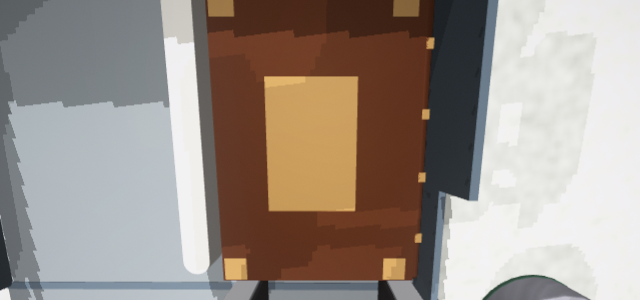

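Request:
{"method": "step_arm", "body": {"series": [{"rx":0,"ry":0,"rz":0,"dx":2,"dy":0,"dz":0,"grip":0.6},{"rx":0,"ry":0,"rz":0,"dx":3,"dy":0,"dz":0,"grip":0.6},{"rx":0,"ry":0,"rz":0,"dx":4,"dy":0,"dz":0,"grip":0.6},{"rx":0,"ry":0,"rz":0,"dx":5,"dy":0,"dz":0,"grip":0.6},{"rx":0,"ry":0,"rz":0,"dx":6,"dy":0,"dz":0,"grip":0.6}]}}

```text
t: 7.0
tcp_pos: [569.4, 160.1, 31.6]
eef_rot: [2.348, 2.087, 0.0]
contact_force: [-0.2, -1.8, 1.2]
finger_gap: 56.6
gripper_force: 1.1
```

Request:
{"method": "step_arm", "body": {"series": [{"rx":0,"ry":0,"rz":0,"dx":0.5,"dy":0,"dz":0,"grip":0.6},{"rx":0,"ry":0,"rz":0,"dx":1,"dy":0,"dz":0,"grip":0.6},{"rx":0,"ry":0,"rz":0,"dx":1.5,"dy":0,"dz":0,"grip":0.6},{"rx":0,"ry":0,"rz":0,"dx":2,"dy":0,"dz":0,"grip":0.6},{"rx":0,"ry":0,"rz":0,"dx":2,"dy":0,"dz":0,"grip":0.6}]}}

```text
t: 7.5
tcp_pos: [569.5, 161.4, 31.5]
eef_rot: [2.347, 2.087, -0.002]
contact_force: [0.1, -5.1, 3.7]
finger_gap: 56.5
gripper_force: 2.5
```

Request:
{"method": "step_arm", "body": {"series": [{"rx":0,"ry":0,"rz":0,"dx":0.5,"dy":0,"dz":0,"grip":0.6},{"rx":0,"ry":0,"rz":0,"dx":1,"dy":0,"dz":0,"grip":0.6},{"rx":0,"ry":0,"rz":0,"dx":1.5,"dy":0,"dz":0,"grip":0.6},{"rx":0,"ry":0,"rz":0,"dx":1.5,"dy":0,"dz":0,"grip":0.6},{"rx":0,"ry":0,"rz":0,"dx":1.5,"dy":0,"dz":0,"grip":0.6}]}}

```text
t: 8.0
tcp_pos: [569.5, 161.5, 31.6]
eef_rot: [2.347, 2.085, -0.004]
contact_force: [0.0, -7.1, 4.6]
finger_gap: 56.2
gripper_force: 3.7
```

Run:
```python
from h import *
s,r,a=pose();print(s["tcp_pos"],w2b(s["tcp_pos"][:2]),a-B,s["contact_force"],s["q"])
```

```text
[569.482217   161.4569226   31.56060727] [  6.72848449 -57.49002666] -0.004261847611778391 [ 0.0482775  -7.10771411  4.60968999] [-0.18987111  0.82274979 -0.21689601  1.817047    0.31838896  0.53796971
 -0.73285411]
```

```bash
sed -i 's/^O=.*;B=/O=np.array([511.7,162.5]);B=/' h.py
python3 - <<'E'
from h import *
g=np.array([409.7,13]);th=1.553
st=g-78*np.array([np.cos(th),np.sin(th)]);print(st)
plan((569,141,32,B),(565,110,110,B),(490,20,110,1.5),(*st,110,th),(*st,31.5,th))
x0,y0=w2b(g);t0=np.degrees(th-B);print(x0,y0,t0)
P=path(x0,y0,[0,40,72,100,160,400],[t0,-18,-18,-9,0,0],[8*i for i in range(1,21)])
g2=g-68*np.array([np.cos(th),np.sin(th)])
rows((*g2,th),P)
E
```

```text
[408.31195978 -64.98764867]
d [-20.4   1.9  -0.4] r [-0.0005  0.0033 -0.0043]
d [-31.3  -0.5 -78. ] r [0. 0. 0.]
d [-97.9 -64.3   0. ] r [ 0.     0.    -0.043]
d [-90.6 -75.5   0. ] r [ 0.     0.    -0.053]
d [ 0.   0.  78.5] r [0. 0. 0.]
-160.11525128691218 84.36442559117539 5.500394833255895
dx 8.2 dy -5.3 rz 0.082 | book -152 84.8 0.8deg
dx 16.8 dy -9.8 rz 0.164 | book -144 84.6 -3.9deg
dx 25.8 dy -13.7 rz 0.246 | book -136 83.8 -8.6deg
dx 35.1 dy -16.8 rz 0.328 | book -128 82.3 -13.3deg
dx 44.5 dy -19.1 rz 0.410 | book -121 80.1 -18.0deg

dx 8.0 dy -0.0 rz -0.000 | book -113 77.7 -18.0deg
dx 16.0 dy -0.0 rz -0.000 | book -105 75.2 -18.0deg
dx 24.0 dy 0.0 rz -0.000 | book -98 72.7 -18.0deg
dx 32.0 dy -0.0 rz -0.000 | book -90 70.3 -18.0deg
dx 40.1 dy 2.9 rz -0.045 | book -83 67.9 -15.4deg

dx 8.1 dy 2.9 rz -0.045 | book -75 66.0 -12.9deg
dx 16.3 dy 5.4 rz -0.090 | book -67 64.4 -10.3deg
dx 24.4 dy 6.8 rz -0.123 | book -59 63.1 -8.4deg
dx 32.6 dy 7.1 rz -0.144 | book -51 62.0 -7.2deg
dx 40.7 dy 7.3 rz -0.165 | book -43 61.1 -6.0deg

dx 8.0 dy 1.3 rz -0.021 | book -35 60.3 -4.8deg
dx 16.1 dy 2.5 rz -0.042 | book -27 59.7 -3.6deg
dx 24.1 dy 3.5 rz -0.063 | book -19 59.3 -2.4deg
dx 32.2 dy 4.4 rz -0.084 | book -11 59.0 -1.2deg
dx 40.3 dy 5.0 rz -0.105 | book -3 58.9 0.0deg
```

Request:
{"method": "step_arm", "body": {"series": [{"rx":0,"ry":0.003,"rz":-0.004,"dx":-10,"dy":0,"dz":0,"grip":0.6},{"rx":0,"ry":0.003,"rz":-0.004,"dx":-23,"dy":2,"dz":0,"grip":0.6},{"rx":0,"ry":0.003,"rz":-0.004,"dx":-33,"dy":2,"dz":-25,"grip":0.6},{"rx":0,"ry":0.003,"rz":-0.004,"dx":-43,"dy":2,"dz":-55,"grip":0.6},{"rx":0,"ry":0.003,"rz":-0.004,"dx":-54,"dy":1.4,"dz":-78,"grip":0.6}]}}

```text
t: 8.5
tcp_pos: [565.3, 110.2, 110.7]
eef_rot: [-2.341, -2.091, -0.007]
contact_force: [-0.3, -0.0, 0.2]
finger_gap: 56.5
gripper_force: 0.0
```

Request:
{"method": "step_arm", "body": {"series": [{"rx":0,"ry":0,"rz":0,"dx":-40,"dy":-27,"dz":0,"grip":0.6},{"rx":0,"ry":0,"rz":-0.02,"dx":-79,"dy":-57,"dz":0,"grip":0.6},{"rx":0,"ry":0,"rz":-0.04,"dx":-118,"dy":-87,"dz":0,"grip":0.6},{"rx":0,"ry":0,"rz":-0.06,"dx":-155,"dy":-114,"dz":0,"grip":0.6},{"rx":0,"ry":0,"rz":-0.096,"dx":-190,"dy":-139,"dz":0,"grip":0.6}]}}

```text
t: 9.0
tcp_pos: [403.9, -64.1, 109.1]
eef_rot: [-2.238, -2.203, -0.006]
contact_force: [0.1, -0.8, 0.0]
finger_gap: 56.1
gripper_force: 0.0
```

Run:
```python
from h import *
s,r,a=pose();print(s["tcp_pos"],a); plan((408.3,-65,110,1.553))
c=cap("wrist")
hsv=cv2.cvtColor(c["color"],cv2.COLOR_RGB2HSV);H,S,V=[hsv[:,:,i].astype(int) for i in range(3)]
for k in blobs((H>8)&(H<28)&(S>50)&(V>110),200):
    q=rect(c,k,24);print("tan",k.mean(0).round(1),q,w2b(q[:2]))
```

```text
[403.89156208 -64.10804925 109.09491166] 1.5549788760186645
d [-0.8  4.4 -0.9] r [ 0.0014 -0.0037  0.002 ]
tan [240.7 402.2] [ 340.  -178.2   28.8   18.7   75.8] [-357.99310105  131.90268988]
tan [478.  367.5] [ 517.1 -153.    54.7    6.5  -79.8] [-312.84622871  -41.19037733]
tan [323.3 132.7] [405.8  13.9  54.7  38.   89.1] [-159.66392077   88.3413969 ]
tan [385.3  39.6] [443.7  67.8   9.7   9.3  -0.9] [-101.80895769   56.80691978]
tan [264.1  40. ] [371.3  68.6   9.8   9.7  89.2] [-109.23521586  128.82949047]
```

Request:
{"method": "step_arm", "body": {"series": [{"rx":0.0014,"ry":-0.0037,"rz":0.002,"dx":-0.8,"dy":5,"dz":30,"grip":0.6},{"rx":0.0014,"ry":-0.0037,"rz":0.002,"dx":-0.8,"dy":5,"dz":60,"grip":0.6},{"rx":0.0014,"ry":-0.0037,"rz":0.002,"dx":-0.8,"dy":5,"dz":77.6,"grip":0.6},{"rx":0.0014,"ry":-0.0037,"rz":0.002,"dx":2,"dy":5,"dz":77.6,"grip":0.6},{"rx":0.0014,"ry":-0.0037,"rz":0.002,"dx":9.5,"dy":5,"dz":77.6,"grip":0.6}]}}

```text
t: 9.55
tcp_pos: [410.1, -53.4, 30.5]
eef_rot: [-2.242, -2.197, 0.002]
contact_force: [0.7, -1.8, -1.5]
finger_gap: 56.3
gripper_force: 0.8
```

Request:
{"method": "step_arm", "body": {"series": [{"rx":0,"ry":0,"rz":0.082,"dx":8.2,"dy":-5.3,"dz":0,"grip":0.6},{"rx":0,"ry":0,"rz":0.164,"dx":16.8,"dy":-9.8,"dz":0,"grip":0.6},{"rx":0,"ry":0,"rz":0.246,"dx":25.8,"dy":-13.7,"dz":0,"grip":0.6},{"rx":0,"ry":0,"rz":0.328,"dx":35.1,"dy":-16.8,"dz":0,"grip":0.6},{"rx":0,"ry":0,"rz":0.41,"dx":44.5,"dy":-19.1,"dz":0,"grip":0.6}]}}

```text
t: 10.05
tcp_pos: [392.0, -8.3, 31.8]
eef_rot: [2.646, 1.693, -0.002]
contact_force: [0.2, -2.7, 1.3]
finger_gap: 56.4
gripper_force: 0.9
```

Run:
```python
from h import *
s,r,a=pose();print(s["tcp_pos"],w2b(s["tcp_pos"][:2]),a-B,s["q"])
c=cap("wrist")
hsv=cv2.cvtColor(c["color"],cv2.COLOR_RGB2HSV);H,S,V=[hsv[:,:,i].astype(int) for i in range(3)]
for k in blobs((H>8)&(H<28)&(S>50)&(V>110),200):
    q=rect(c,k,24);print("tan",k.mean(0).round(1),q,w2b(q[:2]))
```

```text
[392.02668628  -8.26479347  31.84060385] [-183.24932832   99.50879547] -0.318818021028191 [ 0.17222332  0.70878541 -0.32471166  2.35321922  1.10774124  0.23562063
 -1.60721268]
tan [322.2 434.9] [359.8 -80.1 111.    5.  -24.7] [-258.2792865   123.37009429]
tan [476.7 369.9] [445.7 -75.9  42.1   7.4  73.5] [-244.3524305    38.50259355]
tan [235.1 267.1] [361.2  22.1  10.1   9.8 -24.7] [-156.58132625  133.58404946]
tan [390.3 265. ] [427.5  -7.4   9.9   9.8 -24.7] [-178.36210209   64.36311474]
tan [307.8 141.5] [415.8  57.7  55.9  38.6  65.8] [-115.01170236   83.37960374]
tan [400.8   7.4] [472.2  90.3  10.4   5.3 -24.8] [-76.21828343  31.04614745]
tan [215.6   8. ] [405.1 121.1  10.3   5.7 -24.7] [-53.23675646 101.20952407]
tan [14.2 31.2] [328.2 145.9  24.6  15.4  53.6] [-37.32922123 180.42821077]
```

Request:
{"method": "step_arm", "body": {"series": [{"rx":0,"ry":0,"rz":0,"dx":8,"dy":0,"dz":0,"grip":0.6},{"rx":0,"ry":0,"rz":0,"dx":16,"dy":0,"dz":0,"grip":0.6},{"rx":0,"ry":0,"rz":0,"dx":24,"dy":0,"dz":0,"grip":0.6},{"rx":0,"ry":0,"rz":0,"dx":32,"dy":0,"dz":0,"grip":0.6},{"rx":0,"ry":0,"rz":-0.045,"dx":40.1,"dy":2.9,"dz":0,"grip":0.6}]}}

```text
t: 10.6
tcp_pos: [411.6, 27.3, 31.4]
eef_rot: [2.603, 1.758, -0.003]
contact_force: [-0.7, -2.1, 1.4]
finger_gap: 56.4
gripper_force: 1.4
```

Request:
{"method": "step_arm", "body": {"series": [{"rx":0,"ry":0,"rz":-0.045,"dx":8.1,"dy":2.9,"dz":0,"grip":0.6},{"rx":0,"ry":0,"rz":-0.09,"dx":16.3,"dy":5.4,"dz":0,"grip":0.6},{"rx":0,"ry":0,"rz":-0.123,"dx":24.4,"dy":6.8,"dz":0,"grip":0.6},{"rx":0,"ry":0,"rz":-0.144,"dx":32.6,"dy":7.1,"dz":0,"grip":0.6},{"rx":0,"ry":0,"rz":-0.165,"dx":40.7,"dy":7.3,"dz":0,"grip":0.6}]}}

```text
t: 11.1
tcp_pos: [433.6, 61.9, 31.2]
eef_rot: [2.45, 1.966, -0.003]
contact_force: [-0.6, -2.1, -0.7]
finger_gap: 56.5
gripper_force: 0.5
```

Run:
```python
from h import *
s,r,a=pose();print(s["tcp_pos"],w2b(s["tcp_pos"][:2]),a-B,s["contact_force"])
c=cap("wrist")
hsv=cv2.cvtColor(c["color"],cv2.COLOR_RGB2HSV);H,S,V=[hsv[:,:,i].astype(int) for i in range(3)]
for k in blobs((H>8)&(H<28)&(S>50)&(V>110),200):
    q=rect(c,k,26);print("tan",k.mean(0).round(1),q,w2b(q[:2]))
cv2.imwrite("pics/w5.png",c["color"][:300,:,::-1])
```

```text
[433.62075925  61.92639186  31.22540253] [-108.78908309   66.15401644] -0.10447254230836167 [-0.62753364 -2.11868118 -0.71038621]
tan [397.1 434.7] [455.5 -18.7 224.4   9.7 -12.3] [-186.40959103   35.26108866]
tan [476.8 367.4] [500.    9.6  42.1   6.5  89.1] [-153.23961598   -5.73760346]
tan [391.4 268.5] [468.1  69.4  10.2   9.9  77.6] [-97.44866465  32.74641595]
tan [233.1 268.8] [396.8  85.1  10.2  10.2 -12.4] [-89.94638734 105.3680094 ]
tan [308.6 142.2] [443.1 131.1  55.3  38.3  77.5] [-38.98650109  64.59080997]
tan [ 21.9 118.3] [325.5 168.4  61.2  22.  -85.2] [-15.28133452 185.66564253]
tan [403.3   7.4] [491.2 174.3   9.9   5.3 -12.5] [ 9.39588665 21.70731015]
tan [217.5   7.5] [420.  190.1  10.    5.3 -12.5] [17.00887227 94.24090547]
```

View pics/w5.png

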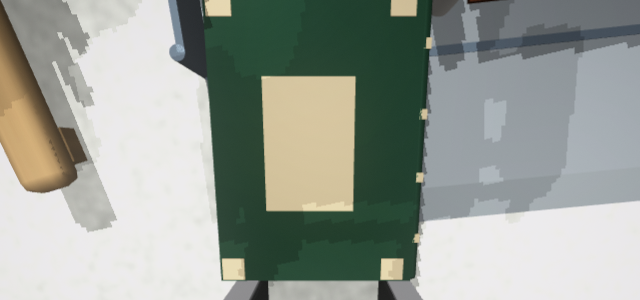

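Request:
{"method": "step_arm", "body": {"series": [{"rx":0,"ry":0,"rz":-0.01,"dx":8,"dy":0.7,"dz":0,"grip":0.6},{"rx":0,"ry":0,"rz":-0.021,"dx":16,"dy":1.3,"dz":0,"grip":0.6},{"rx":0,"ry":0,"rz":-0.031,"dx":24,"dy":1.8,"dz":0,"grip":0.6},{"rx":0,"ry":0,"rz":-0.042,"dx":32,"dy":2.2,"dz":0,"grip":0.6},{"rx":0,"ry":0,"rz":-0.052,"dx":40,"dy":2.5,"dz":0,"grip":0.6}]}}

```text
t: 11.65
tcp_pos: [444.7, 100.9, 31.2]
eef_rot: [-2.398, -2.03, 0.002]
contact_force: [-0.3, -2.5, 0.8]
finger_gap: 56.3
gripper_force: 1.1
```

Request:
{"method": "step_arm", "body": {"series": [{"rx":0,"ry":0,"rz":-0.01,"dx":8,"dy":0.7,"dz":0,"grip":0.6},{"rx":0,"ry":0,"rz":-0.021,"dx":16,"dy":1.3,"dz":0,"grip":0.6},{"rx":0,"ry":0,"rz":-0.031,"dx":24,"dy":1.8,"dz":0,"grip":0.6},{"rx":0,"ry":0,"rz":-0.042,"dx":32,"dy":2.2,"dz":0,"grip":0.6},{"rx":0,"ry":0,"rz":-0.052,"dx":40,"dy":2.5,"dz":0,"grip":0.6}]}}

```text
t: 12.15
tcp_pos: [453.9, 139.6, 31.2]
eef_rot: [2.345, 2.091, -0.002]
contact_force: [-0.4, -3.0, 2.8]
finger_gap: 56.6
gripper_force: 1.5
```

```bash
sed -i 's/^O=.*;B=/O=np.array([511.6,161.3]);B=/' h.py
python3 - <<'E'
from h import *
s,r,a=pose();print(s["tcp_pos"],w2b(s["tcp_pos"][:2]),a-B,s["contact_force"])
c=cap("wrist")
hsv=cv2.cvtColor(c["color"],cv2.COLOR_RGB2HSV);H,S,V=[hsv[:,:,i].astype(int) for i in range(3)]
for k in blobs((H>8)&(H<28)&(S>50)&(V>110),200):
    q=rect(c,k,27);print("tan",k.mean(0).round(1),q,w2b(q[:2]))
E
```

```text
[453.87964619 139.60593991  31.20896969] [-28.10794399  54.8836494 ] -0.0005668903603139874 [-0.36956616 -2.95277695  2.8123917 ]
tan [399.  435.3] [484.7  62.1 225.9  10.3  -6.4] [-101.61291122   15.46176812]
tan [476.5 369.7] [524.5  95.   41.8   7.5 -87.6] [-64.40637729 -20.34498868]
tan [391.3 268.9] [487.2 150.7  10.1   9.6  85.6] [-13.30208267  23.03854589]
tan [233.1 268.8] [415.2 159.1  10.1  10.1  -6.5] [-13.13207591  95.52669042]
tan [489.8 191.9] [532.2 180.9  10.6  10.4  -6.5] [ 21.81237896 -18.24116565]
tan [ 29.9 231.9] [326.  185.5  90.6  22.7 -86. ] [  2.96843495 187.14750438]
tan [308.7 142.1] [456.2 209.3  54.9  38.1  83.5] [41.39882583 60.49212527]
tan [ 8.6 76.6] [341.3 249.9  38.7  12.6  71.8] [ 68.68923599 179.25913885]
tan [589.1  64.4] [573.  227.2  47.6  38.7  83.4] [ 72.44579501 -53.5198728 ]
tan [403.3   7.4] [499.3 257.    9.9   5.2  -6.5] [93.68435397 23.08726533]
tan [217.5   7.5] [427.2 265.2  10.    5.2  -6.5] [93.64429921 95.65205291]
```

Request:
{"method": "step_arm", "body": {"series": [{"rx":0,"ry":0,"rz":0,"dx":8,"dy":0,"dz":0,"grip":0.6},{"rx":0,"ry":0,"rz":0,"dx":15,"dy":0,"dz":0,"grip":0.6},{"rx":0,"ry":0,"rz":0,"dx":21,"dy":0,"dz":0,"grip":0.6},{"rx":0,"ry":0,"rz":0,"dx":26,"dy":0,"dz":0,"grip":0.6},{"rx":0,"ry":0,"rz":0,"dx":30,"dy":0,"dz":0,"grip":0.6}]}}

```text
t: 12.7
tcp_pos: [457.1, 169.4, 31.1]
eef_rot: [-2.345, -2.09, 0.002]
contact_force: [-0.2, -2.8, 1.0]
finger_gap: 56.7
gripper_force: 1.3
```

Request:
{"method": "step_arm", "body": {"series": [{"rx":0,"ry":0,"rz":0,"dx":1.5,"dy":0,"dz":0,"grip":0.6},{"rx":0,"ry":0,"rz":0,"dx":3,"dy":0,"dz":0,"grip":0.6},{"rx":0,"ry":0,"rz":0,"dx":4.5,"dy":0,"dz":0,"grip":0.6},{"rx":0,"ry":0,"rz":0,"dx":6,"dy":0,"dz":0,"grip":0.6},{"rx":0,"ry":0,"rz":0,"dx":6,"dy":0,"dz":0,"grip":0.6}]}}

```text
t: 13.2
tcp_pos: [457.9, 174.8, 31.1]
eef_rot: [-2.346, -2.09, 0.002]
contact_force: [-1.1, -3.5, 1.2]
finger_gap: 56.4
gripper_force: 1.5
```

Request:
{"method": "step_arm", "body": {"series": [{"rx":0,"ry":0,"rz":0,"dx":0.5,"dy":0,"dz":0,"grip":0.6},{"rx":0,"ry":0,"rz":0,"dx":1,"dy":0,"dz":0,"grip":0.6},{"rx":0,"ry":0,"rz":0,"dx":1.5,"dy":0,"dz":0,"grip":0.6},{"rx":0,"ry":0,"rz":0,"dx":1.5,"dy":0,"dz":0,"grip":0.6},{"rx":0,"ry":0,"rz":0,"dx":1.5,"dy":0,"dz":0,"grip":0.6}]}}

```text
t: 13.7
tcp_pos: [457.9, 174.9, 31.1]
eef_rot: [2.345, 2.088, -0.005]
contact_force: [-1.1, -6.9, 4.6]
finger_gap: 56.4
gripper_force: 3.0
```

Run:
```python
from h import *
s,r,a=pose();print(s["tcp_pos"],w2b(s["tcp_pos"][:2]),a-B,s["contact_force"])
```

```text
[457.86425778 174.87245239  31.13899684] [ 7.38292727 54.92935318] -0.001979113588991943 [-1.13728608 -6.87699035  4.57843391]
```

```bash
sed -i 's/B=1.457/B=1.453/' h.py; python3 -c "
from h import *
plan((456,155,32,B),(480,140,130,B),(505,130,250,B))"
```

```text
d [-20.    0.4  -0.8] r [-0.0011  0.0037  0.002 ]
d [-12.1  25.6 -98. ] r [0. 0. 0.]
d [  -7.   26. -120.] r [0. 0. 0.]
```

Request:
{"method": "step_arm", "body": {"series": [{"rx":-0.001,"ry":0.003,"rz":0.002,"dx":-12,"dy":0,"dz":0,"grip":0.6},{"rx":-0.001,"ry":0.003,"rz":0.002,"dx":-24,"dy":0,"dz":0,"grip":0.6},{"rx":-0.001,"ry":0.003,"rz":0.002,"dx":-28,"dy":5,"dz":-40,"grip":0.6},{"rx":-0.001,"ry":0.003,"rz":0.002,"dx":-34,"dy":15,"dz":-80,"grip":0.6},{"rx":-0.001,"ry":0.003,"rz":0.002,"dx":-40,"dy":30,"dz":-120,"grip":0.6}]}}

```text
t: 14.2
tcp_pos: [482.8, 133.2, 152.4]
eef_rot: [-2.344, -2.087, -0.003]
contact_force: [1.9, 0.1, -1.2]
finger_gap: 56.4
gripper_force: 0.0
```

Request:
{"method": "step_arm", "body": {"series": [{"rx":0,"ry":0,"rz":0,"dx":0,"dy":8,"dz":-40,"grip":0.6},{"rx":0,"ry":0,"rz":0,"dx":0,"dy":16,"dz":-80,"grip":0.6},{"rx":0,"ry":0,"rz":0,"dx":0,"dy":20,"dz":-99,"grip":0.5},{"rx":0,"ry":0,"rz":0,"dx":0,"dy":20,"dz":-99,"grip":0.5},{"rx":0,"ry":0,"rz":0,"dx":0,"dy":20,"dz":-99,"grip":0.5}]}}

```text
t: 14.7
tcp_pos: [503.0, 130.2, 249.5]
eef_rot: [-2.347, -2.086, -0.002]
contact_force: [-0.1, -0.8, 0.1]
finger_gap: 47.3
gripper_force: 0.0
```

Run:
```python
from h import *
c=cap("wrist");s,r,a=pose();print(s["tcp_pos"],a,s["t"])
import pickle;pickle.dump(c,open("w6.pkl","wb"))
cv2.imwrite("pics/w6.png",cv2.resize(c["color"][:320,:,::-1],(800,400)))
```

```text
[502.42131908 130.09650131 248.89133957] 1.4536890973193668 14.75
```

View pics/w6.png

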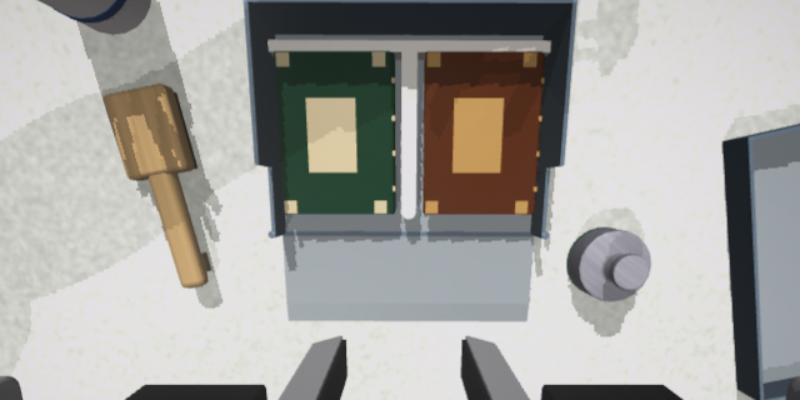

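Run:
```python
from h import *
import pickle;c=pickle.load(open("w6.pkl","rb"))
def P(n,z,*a): 
    w=ray(c,(np.array(a)+.5)/1.25-.5,z); print(n,[w2b(q).round(1).tolist() for q in w])
P("bar ends (140,+-106)",25,(269,46),(551,46))
P("nose (12,0)",25,(409,218)); P("rail far",25,(409,60))
P("foot (-84,+-109)",0,(288,320),(527,320))
P("lowwall (0,+-107)",36,(272,235),(547,235))
P("back wall top outer(157,+-109)",68,(247,1),(576,1))
P("book rear edges (16)",27,(287,213),(395,213),(425,213),(541,213))
hsv=cv2.cvtColor(c["color"],cv2.COLOR_RGB2HSV);H,S,V=[hsv[:,:,i].astype(int) for i in range(3)]
# rail centreline
pts=[]
for r in range(60,165,5):
    g=V[r,300:360]-1.0*S[r,300:360]; m=np.where((S[r,300:360]<25)&(V[r,300:360]>150))[0]
    if len(m): pts.append((300+(m[0]+m[-1])/2,r))
w=np.array([w2b(q) for q in ray(c,pts,25)]);print(w[::4].round(1),np.polyfit(w[:,0],w[:,1],1))
```

```text
bar ends (140,+-106) [[140.2, 105.8], [140.3, -106.0]]
nose (12,0) [[12.9, 0.2]]
rail far [[130.7, 0.6]]
foot (-84,+-109) [[-80.7, 110.3], [-80.5, -108.4]]
lowwall (0,+-107) [[0.0, 109.7], [0.2, -109.9]]
back wall top outer(157,+-109) [[155.0, 107.0], [155.2, -107.9]]
book rear edges (16) [[16.9, 98.9], [17.0, 11.6], [17.0, -12.7], [17.1, -106.5]]
[[120.1   0.7]
 [102.4   0.6]
 [ 84.3   0.6]
 [ 65.7   0.5]
 [ 46.6   0.9]
 [ 27.1  -1.2]] [ 0.00989821 -0.22231197]
```

```bash
python3 -c "
from h import *
plan((505,-60,250,1.55),(490,-250,250,1.65),(460,-430,250,1.75))"
```

```text
d [-188.5   24.8   -1.4] r [-0.0014 -0.0014 -0.0963]
d [-190.3  -11.     0. ] r [ 0.   0.  -0.1]
d [-177.1  -44.1    0. ] r [ 0.   0.  -0.1]
```

Request:
{"method": "step_arm", "body": {"series": [{"rx":0,"ry":0,"rz":-0.02,"dx":-25,"dy":3,"dz":0,"grip":0.43},{"rx":0,"ry":0,"rz":-0.04,"dx":-70,"dy":10,"dz":0,"grip":0.43},{"rx":0,"ry":0,"rz":-0.06,"dx":-115,"dy":16,"dz":0,"grip":0.43},{"rx":0,"ry":0,"rz":-0.08,"dx":-152,"dy":20,"dz":0,"grip":0.43},{"rx":0,"ry":0,"rz":-0.096,"dx":-188,"dy":25,"dz":0,"grip":0.43}]}}

```text
t: 15.25
tcp_pos: [504.6, -60.6, 247.9]
eef_rot: [-2.241, -2.197, 0.0]
contact_force: [0.6, 1.1, 0.1]
finger_gap: 40.1
gripper_force: 0.0
```

Request:
{"method": "step_arm", "body": {"series": [{"rx":0,"ry":0,"rz":-0.02,"dx":-38,"dy":-2,"dz":0,"grip":0.43},{"rx":0,"ry":0,"rz":-0.04,"dx":-76,"dy":-4,"dz":0,"grip":0.43},{"rx":0,"ry":0,"rz":-0.06,"dx":-114,"dy":-6,"dz":0,"grip":0.43},{"rx":0,"ry":0,"rz":-0.08,"dx":-152,"dy":-8,"dz":0,"grip":0.43},{"rx":0,"ry":0,"rz":-0.1,"dx":-190,"dy":-11,"dz":0,"grip":0.43}]}}

```text
t: 15.75
tcp_pos: [489.9, -249.6, 247.4]
eef_rot: [-2.127, -2.306, -0.002]
contact_force: [0.4, 1.3, 0.4]
finger_gap: 40.2
gripper_force: 0.0
```

Request:
{"method": "step_arm", "body": {"series": [{"rx":0,"ry":0,"rz":-0.02,"dx":-40,"dy":-10,"dz":0,"grip":0.43},{"rx":0,"ry":0,"rz":-0.05,"dx":-90,"dy":-22,"dz":0,"grip":0.43},{"rx":0,"ry":0,"rz":-0.08,"dx":-140,"dy":-35,"dz":0,"grip":0.43},{"rx":0,"ry":0,"rz":-0.1,"dx":-177,"dy":-44,"dz":0,"grip":0.43},{"rx":0,"ry":0,"rz":-0.1,"dx":-177,"dy":-44,"dz":0,"grip":0.43}]}}

```text
t: 16.25
tcp_pos: [457.3, -435.2, 245.1]
eef_rot: [-2.023, -2.398, 0.002]
contact_force: [-0.0, 0.1, -0.5]
finger_gap: 40.4
gripper_force: 0.0
```

Run:
```python
from h import *
c=cap("wrist");s,r,a=pose();print(s["tcp_pos"],a,s["t"])
import pickle;pickle.dump(c,open("w7.pkl","wb"))
cv2.imwrite("pics/w7.png",cv2.resize(c["color"][:360,:,::-1],(800,450)))
```

```text
[ 458.92608122 -430.8959659   245.77578128] 1.744325807992454 16.3
```

View pics/w7.png

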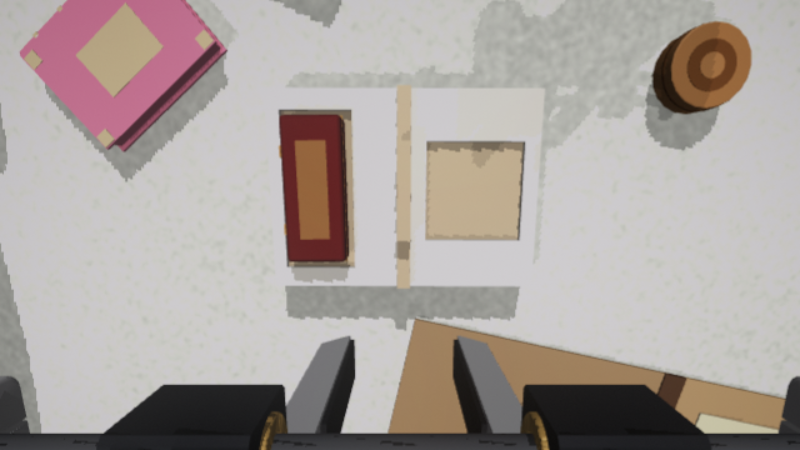

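Run:
```python
from h import *
import pickle;c=pickle.load(open("w7.pkl","rb"))
def P(n,z,*a): 
    w=ray(c,(np.array(a)+.5)/1.25-.5,z); print(n,w.round(1).tolist()); return w
w=P("board ends z47",47,(404,85.5),(404,287)); d=w[0]-w[1];print(np.hypot(*d),np.arctan2(d[1],d[0]),w.mean(0))
w=P("foam front corners z37",37,(286,286),(518,286));d=w[1]-w[0];print(np.hypot(*d),np.arctan2(d[1],d[0])+np.pi/2)
w=P("foam back corners z37",37,(545,88.5),(280,88.5));d=w[0]-w[1];print(np.arctan2(d[1],d[0])+np.pi/2)
hsv=cv2.cvtColor(c["color"],cv2.COLOR_RGB2HSV);H,S,V=[hsv[:,:,i].astype(int) for i in range(3)]
m=(H>8)&(H<28)&(S>40)&(V>110)
for k in blobs(m,200): print(k.mean(0).round(1),rect(c,k,47),"z37",rect(c,k,37))
pts=[]
for r in range(72,228,4):
    q=np.where(m[r,305:340])[0]
    if len(q)>4: pts.append((305+(q[0]+q[-1])/2,r,len(q)))
print(np.array(pts)[::3].tolist())
m=(H>4)&(H<20)&(S>90)
for k in blobs(m[:110,500:]*1,200): 
    k=k+[500,0];print("skip",k.mean(0),rect(c,k,28))
```

```text
board ends z47 [[433.6, -297.8], [458.4, -442.2]]
146.53649451058203 1.7408816214039573 [ 446.02442719 -369.97384315]
foam front corners z37 [[364.6, -459.6], [549.2, -427.8]]
187.32691792027663 1.7414804192842583
foam back corners z37 [[535.4, -280.4], [343.9, -313.1]]
1.7399064356254823
[342.2 410.2] [ 519.  -639.6  118.2   56.3    9.9] z37 [ 521.1 -647.2  121.5   57.9    9.9]
[586.3 411.5] [ 778.7 -599.6   69.3   54.3  -80.1] z37 [ 788.  -606.1   71.2   55.8  -80.1]
[584.9 326.4] [ 745.1 -501.5   92.7   44.6   -2.9] z37 [ 753.4 -505.2   95.3   45.9   -2.9]
[403.3 298.6] [ 573.4 -522.3  209.9  103.5   -2.7] z37 [ 577.  -526.6  215.8  106.4   -2.7]
[378.4 151.7] [ 497.2 -361.7   70.5   70.1    9.7] z37 [ 498.6 -361.5   72.5   72.1    9.7]
[249.6 151.4] [ 378.1 -381.2   72.    22.6  -79.8] z37 [ 376.2 -381.5   74.    23.2  -79.8]
[267.3 150.2] [ 383.  -380.8  112.2   50.8  -80.5] z37 [ 381.2 -381.1  115.3   52.2  -80.5]
[322.6 149. ] [ 445.5 -370.2  147.3   10.3  -80.5] z37 [ 445.5 -370.2  151.5   10.6  -80.5]
[568.9  50.8] [ 644.3 -248.1   55.4   54.8    9.6] z37 [ 649.8 -244.7   57.    56.3    9.6]
[94.9 39.1] [ 232.5 -309.1   51.5   35.4   49.1] z37 [ 226.4 -307.4   52.9   36.4   49.1]
[[323.0, 72.0, 11.0], [323.0, 84.0, 11.0], [323.0, 96.0, 11.0], [322.5, 108.0, 10.0], [322.5, 120.0, 12.0], [323.0, 132.0, 11.0], [322.5, 144.0, 12.0], [322.5, 156.0, 12.0], [322.0, 168.0, 11.0], [322.0, 180.0, 11.0], [322.5, 192.0, 10.0], [322.5, 204.0, 10.0], [322.5, 216.0, 10.0]]
skip [561.65402844  54.40758294] [ 649.  -245.9   71.8   58.2   35.6]
```

```bash
python3 -c "
from h import *
plan((446,-370,120,1.741),(446,-370,62,1.741))"
```

```text
d [ 61.6  -2.  126.1] r [-0.0019 -0.0049  0.0033]
d [ 0.  0. 58.] r [0. 0. 0.]
```

Request:
{"method": "step_arm", "body": {"series": [{"rx":-0.002,"ry":-0.005,"rz":0.003,"dx":18,"dy":-1,"dz":36,"grip":0.43},{"rx":-0.002,"ry":-0.005,"rz":0.003,"dx":36,"dy":-2,"dz":72,"grip":0.43},{"rx":-0.002,"ry":-0.005,"rz":0.003,"dx":54,"dy":-2,"dz":110,"grip":0.43},{"rx":-0.002,"ry":-0.005,"rz":0.003,"dx":61.6,"dy":-2,"dz":126,"grip":0.43},{"rx":-0.002,"ry":-0.005,"rz":0.003,"dx":61.6,"dy":-2,"dz":126,"grip":0.43}]}}

```text
t: 16.8
tcp_pos: [446.6, -363.5, 120.2]
eef_rot: [-2.009, -2.411, -0.001]
contact_force: [0.4, 0.3, -0.0]
finger_gap: 40.4
gripper_force: 0.0
```

Run:
```python
from h import *
plan((446,-370,62,1.741))
c=cap("wrist")
hsv=cv2.cvtColor(c["color"],cv2.COLOR_RGB2HSV);H,S,V=[hsv[:,:,i].astype(int) for i in range(3)]
m=(H>8)&(H<28)&(S>40)&(V>110)
for k in blobs(m[:300],200): print(k.mean(0).round(1),rect(c,k,63),"z37",rect(c,k,37))
```

```text
d [-6.5 -1.6 58.1] r [-0.0016 -0.0029  0.0113]
[212.2 256.8] [ 380.2 -371.2   52.8   21.6  -79.7] z37 [ 373.6 -380.1   59.2   24.2  -79.7]
[395.5 254.9] [ 490.6 -349.7   64.3   55.9    9.5] z37 [ 497.3 -356.    72.1   62.6    9.5]
[237.6 203.9] [ 382.5 -350.    60.2   48.5  -80.5] z37 [ 376.1 -356.4   67.5   54.4  -80.5]
[319.7 225.5] [ 440.8 -341.4   89.4   10.   -80.4] z37 [ 441.5 -346.7  100.2   11.2  -80.4]
[635.2 134. ] [ 603.7 -257.5   32.8    6.   -68.4] z37 [ 624.1 -252.7   36.8    6.8  -68.4]
[90.7 90.5] [ 304.3 -288.5    8.3    8.3  -40.2] z37 [ 288.5 -287.3    9.4    9.3  -40.2]
[10.9 96. ] [ 267.2 -301.2   47.3   23.1   89. ] z37 [ 246.8 -301.7   53.    25.9   89. ]
[219.2   8. ] [ 368.5 -235.5    8.4    8.   -14.4] z37 [ 360.4 -228.     9.4    9.   -14.4]
```

Request:
{"method": "step_arm", "body": {"series": [{"rx":-0.002,"ry":-0.003,"rz":0.011,"dx":-4,"dy":-1,"dz":15,"grip":0.43},{"rx":-0.002,"ry":-0.003,"rz":0.011,"dx":-6.5,"dy":-1.6,"dz":30,"grip":0.43},{"rx":-0.002,"ry":-0.003,"rz":0.011,"dx":-6.5,"dy":-1.6,"dz":45,"grip":0.43},{"rx":-0.002,"ry":-0.003,"rz":0.011,"dx":-6.5,"dy":-1.6,"dz":54,"grip":0.43},{"rx":-0.002,"ry":-0.003,"rz":0.011,"dx":-6.5,"dy":-1.6,"dz":58,"grip":0.43}]}}

```text
t: 17.35
tcp_pos: [447.5, -374.4, 63.6]
eef_rot: [2.027, 2.392, -0.0]
contact_force: [-1.1, 0.1, -0.1]
finger_gap: 40.5
gripper_force: 0.0
```

Run:
```python
from h import *
s,r,a=pose();print(s["tcp_pos"],a,s["contact_force"])
plan((446,-370,62,1.741))
```

```text
[ 447.45260986 -374.44993267   63.61289282] 1.7356036624808695 [-1.07810799  0.14681869 -0.07153007]
d [ 4.6 -0.7  1.6] r [ 0.0035  0.0045 -0.0054]
```

Request:
{"method": "step_arm", "body": {"series": [{"rx":0,"ry":0,"rz":-0.005,"dx":4.8,"dy":-0.7,"dz":1,"grip":0.43},{"rx":0,"ry":0,"rz":-0.005,"dx":4.8,"dy":-0.7,"dz":1,"grip":0.43},{"rx":0,"ry":0,"rz":-0.005,"dx":4.8,"dy":-0.7,"dz":1,"grip":0.43},{"rx":0,"ry":0,"rz":-0.005,"dx":4.8,"dy":-0.7,"dz":1,"grip":0},{"rx":0,"ry":0,"rz":-0.005,"dx":4.8,"dy":-0.7,"dz":1,"grip":0}]}}

```text
t: 17.85
tcp_pos: [446.7, -370.4, 64.4]
eef_rot: [2.02, 2.396, -0.001]
contact_force: [0.2, -0.9, 0.3]
finger_gap: 27.7
gripper_force: 0.0
```

Request:
{"method": "step_arm", "body": {"series": [{"rx":0,"ry":0,"rz":0,"dx":0,"dy":0,"dz":0,"grip":0},{"rx":0,"ry":0,"rz":0,"dx":0,"dy":0,"dz":0,"grip":0},{"rx":0,"ry":0,"rz":0,"dx":0,"dy":0,"dz":0,"grip":0},{"rx":0,"ry":0,"rz":0,"dx":0,"dy":0,"dz":0,"grip":0},{"rx":0,"ry":0,"rz":0,"dx":0,"dy":0,"dz":0,"grip":0}]}}

```text
t: 18.35
tcp_pos: [446.1, -370.3, 64.1]
eef_rot: [2.021, 2.396, -0.002]
contact_force: [-2.6, -0.2, 3.1]
finger_gap: 10.0
gripper_force: 30.0
```

Run:
```python
from h import *
s,r,a=pose();print(s["tcp_pos"],a,s["contact_force"],s["finger_gap"],s["gripper_force"],r[:,2])
S=b2w(77,0);print(S)
plan((446,-370,150,1.741),(500,-240,150,1.65),(530,-60,150,1.55),(530,100,150,1.48),(*S,150,B))
```

```text
[ 446.12681707 -370.31076645   64.07832226] 1.7404144386667297 [-2.62658489 -0.22535941  3.07560828] 9.991608009212836 30.00747162848711 [ 0.0047017  -0.00532296 -0.99997478]
[520.64935513 237.76639243]
d [ -0.2   0.2 -85.9] r [ 0.0037  0.006  -0.0006]
d [119.   75.2   0. ] r [0.    0.    0.091]
d [177.1  44.1   0. ] r [0.  0.  0.1]
d [160.   -3.3   0. ] r [0.   0.   0.07]
d [136.4 -21.8   0. ] r [0.    0.    0.027]
```

Request:
{"method": "step_arm", "body": {"series": [{"rx":0,"ry":0,"rz":0,"dx":0,"dy":0,"dz":-6,"grip":0},{"rx":0,"ry":0,"rz":0,"dx":0,"dy":0,"dz":-20,"grip":0},{"rx":0,"ry":0,"rz":0,"dx":0,"dy":0,"dz":-42,"grip":0},{"rx":0,"ry":0,"rz":0,"dx":0,"dy":0,"dz":-68,"grip":0},{"rx":0,"ry":0,"rz":0,"dx":0,"dy":0,"dz":-88,"grip":0}]}}

```text
t: 18.85
tcp_pos: [446.8, -369.3, 154.2]
eef_rot: [2.018, 2.396, 0.001]
contact_force: [0.4, 0.8, -4.3]
finger_gap: 9.8
gripper_force: 30.0
```

Run:
```python
from h import *
s,r,a=pose();print(s["tcp_pos"],a,s["contact_force"],s["finger_gap"],s["gripper_force"],r[:,2])
c=cap("wrist")
hsv=cv2.cvtColor(c["color"],cv2.COLOR_RGB2HSV);H,S,V=[hsv[:,:,i].astype(int) for i in range(3)]
m=((H>172)|(H<5))&(S>140)
for k in blobs(m[:330],400): print(k.mean(0).round(1),rect(c,k,145))
m=(H>8)&(H<28)&(S>40)&(V>110)
for k in blobs(m[:300],200): print(k.mean(0).round(1),rect(c,k,123))
print(pose()[0]["tcp_pos"])
```

```text
[ 446.81732264 -369.34370666  154.15319035] 1.7414457070444915 [ 0.37334209  0.77584499 -4.26107024] 9.782855038040763 30.002103075385094 [ 0.0074446  -0.00512324 -0.99995916]
[177.6 249.5] [ 379.2 -362.8   71.    44.1  -79. ]
[178.9 261. ] [ 370.5 -372.6   42.5   25.3  -79.6]
[426.2 254.3] [ 498.6 -348.    73.4   47.6    9.8]
[210.4 206.7] [ 376.  -357.5   70.2   56.5  -80.2]
[322.5 217.5] [ 442.  -338.3   85.7   11.5  -80.3]
[619.2 119.8] [ 573.8 -264.8   39.4   23.2  -68.5]
[29.2 99.5] [ 293.  -304.2   36.1   24.8   49.2]
[ 448.47703319 -369.95499842  157.04150481]
```

Request:
{"method": "step_arm", "body": {"series": [{"rx":0,"ry":0,"rz":0.008,"dx":10,"dy":6,"dz":0,"grip":0},{"rx":0,"ry":0,"rz":0.025,"dx":33,"dy":20,"dz":0,"grip":0},{"rx":0,"ry":0,"rz":0.046,"dx":61,"dy":38,"dz":0,"grip":0},{"rx":0,"ry":0,"rz":0.068,"dx":90,"dy":56,"dz":0,"grip":0},{"rx":0,"ry":0,"rz":0.091,"dx":119,"dy":74,"dz":0,"grip":0}]}}

```text
t: 19.4
tcp_pos: [498.6, -237.4, 150.5]
eef_rot: [2.129, 2.303, 0.0]
contact_force: [-0.2, 0.7, -3.6]
finger_gap: 10.0
gripper_force: 30.0
```

Request:
{"method": "step_arm", "body": {"series": [{"rx":0,"ry":0,"rz":0.02,"dx":35,"dy":9,"dz":0,"grip":0},{"rx":0,"ry":0,"rz":0.04,"dx":71,"dy":18,"dz":0,"grip":0},{"rx":0,"ry":0,"rz":0.06,"dx":106,"dy":26,"dz":0,"grip":0},{"rx":0,"ry":0,"rz":0.08,"dx":142,"dy":35,"dz":0,"grip":0},{"rx":0,"ry":0,"rz":0.1,"dx":177,"dy":44,"dz":0,"grip":0}]}}

```text
t: 19.9
tcp_pos: [527.8, -57.3, 149.9]
eef_rot: [2.241, 2.194, -0.0]
contact_force: [0.5, -0.0, -4.7]
finger_gap: 9.5
gripper_force: 30.0
```

Request:
{"method": "step_arm", "body": {"series": [{"rx":0,"ry":0,"rz":0.014,"dx":32,"dy":-1,"dz":0,"grip":0},{"rx":0,"ry":0,"rz":0.028,"dx":64,"dy":-1,"dz":0,"grip":0},{"rx":0,"ry":0,"rz":0.042,"dx":96,"dy":-2,"dz":0,"grip":0},{"rx":0,"ry":0,"rz":0.056,"dx":128,"dy":-3,"dz":0,"grip":0},{"rx":0,"ry":0,"rz":0.07,"dx":160,"dy":-3,"dz":0,"grip":0}]}}

```text
t: 20.4
tcp_pos: [527.5, 102.0, 149.0]
eef_rot: [2.315, 2.115, -0.002]
contact_force: [0.3, -0.0, -3.4]
finger_gap: 9.7
gripper_force: 30.0
```

Request:
{"method": "step_arm", "body": {"series": [{"rx":0,"ry":0,"rz":0.007,"dx":30,"dy":-5,"dz":0,"grip":0},{"rx":0,"ry":0,"rz":0.014,"dx":60,"dy":-10,"dz":0,"grip":0},{"rx":0,"ry":0,"rz":0.02,"dx":90,"dy":-15,"dz":0,"grip":0},{"rx":0,"ry":0,"rz":0.027,"dx":115,"dy":-19,"dz":0,"grip":0},{"rx":0,"ry":0,"rz":0.027,"dx":132,"dy":-21,"dz":0,"grip":0}]}}

```text
t: 20.9
tcp_pos: [518.0, 236.6, 148.4]
eef_rot: [2.341, 2.087, -0.0]
contact_force: [-0.1, -0.2, -3.3]
finger_gap: 9.7
gripper_force: 30.0
```

Request:
{"method": "step_arm", "body": {"series": [{"rx":0,"ry":0,"rz":0,"dx":2,"dy":0,"dz":0,"grip":0},{"rx":0,"ry":0,"rz":0,"dx":2,"dy":0,"dz":0,"grip":0},{"rx":0,"ry":0,"rz":0,"dx":2,"dy":0,"dz":0,"grip":0},{"rx":0,"ry":0,"rz":0,"dx":2,"dy":0,"dz":0,"grip":0},{"rx":0,"ry":0,"rz":0,"dx":2,"dy":0,"dz":0,"grip":0}]}}

```text
t: 21.4
tcp_pos: [520.7, 234.2, 149.3]
eef_rot: [2.344, 2.079, 0.001]
contact_force: [-0.6, -0.1, -2.2]
finger_gap: 9.5
gripper_force: 30.0
```

```bash
cat > chk.py <<'E'
from h import *
s,r,a=pose();print(s["t"],s["tcp_pos"],a,s["contact_force"],r[:,2])
S=b2w(77,0);print(S)
plan((*S,s["tcp_pos"][2],B))
c=cap("wrist");import pickle;pickle.dump(c,open("w8.pkl","wb"))
hsv=cv2.cvtColor(c["color"],cv2.COLOR_RGB2HSV);H,S,V=[hsv[:,:,i].astype(int) for i in range(3)]
Z=s["tcp_pos"][2]-64
m=(H>8)&(H<28)&(S>40)&(V>110)
for k in blobs(m[:300],200):
    q=rect(c,k,Z+37);print(k.mean(0).round(1),q,w2b(q[:2]))
E
python3 chk.py
```

```text
21.4 [520.72579823 234.21419118 149.28924764] 1.4511221319635033 [-0.58143747 -0.14286071 -2.2463568 ] [ 0.00547483 -0.00565197 -0.99996904]
[520.64935513 237.76639243]
d [ 3.5 -0.5 -0. ] r [ 0.0061  0.005  -0.0019]
[176.1 260.5] [447.1 254.5  41.8  24.6  83.7] [84.97382297 75.00626247]
[426.3 254.3] [575.5 241.3  71.8  46.6  -6.9] [ 86.95539204 -54.05524761]
[ 57.9 244.7] [389.5 268.3  59.2  32.8 -85.8] [ 91.90880167 133.82892877]
[216.2 209.8] [460.1 266.5  68.6  50.8  83.2] [98.41847656 63.50664117]
[322.8 217. ] [525.4 266.5  84.3  11.4  82.8] [106.0927998   -1.34083189]
```

Request:
{"method": "step_arm", "body": {"series": [{"rx":0,"ry":0,"rz":-0.002,"dx":2,"dy":-0.6,"dz":0,"grip":0},{"rx":0,"ry":0,"rz":-0.002,"dx":4,"dy":-0.6,"dz":0,"grip":0},{"rx":0,"ry":0,"rz":-0.002,"dx":4,"dy":-0.6,"dz":2,"grip":0},{"rx":0,"ry":0,"rz":-0.002,"dx":4,"dy":-0.6,"dz":6,"grip":0},{"rx":0,"ry":0,"rz":-0.002,"dx":4,"dy":-0.6,"dz":10,"grip":0}]}}

```text
t: 21.95
tcp_pos: [520.3, 239.3, 138.9]
eef_rot: [2.341, 2.084, 0.001]
contact_force: [1.1, -0.3, -4.7]
finger_gap: 9.6
gripper_force: 30.0
```

```bash
python3 chk.py
python3 - <<'E'
from h import *
import pickle;c=pickle.load(open("w8.pkl","rb"))
hsv=cv2.cvtColor(c["color"],cv2.COLOR_RGB2HSV);H,S,V=[hsv[:,:,i].astype(int) for i in range(3)]
cv2.imwrite("pics/w8.png",c["color"][:,:,::-1])
# profiles across the image at a few rows: foam edge / wall edge
for r in (120,150,180,210):
    print(r,"L",V[r,40:150:5].tolist(),"R",V[r,500:620:5].tolist())
E
```

```text
21.95 [520.34002384 239.29853027 138.94975888] 1.454792641703269 [ 1.05741403 -0.33887824 -4.73564975] [ 0.00543648 -0.00527427 -0.99997131]
[520.64935513 237.76639243]
d [-1.5  0.5  0. ] r [0.006  0.0046 0.0018]
[176.1 260.5] [446.6 259.3  41.8  24.6  84. ] [89.68179708 76.06691313]
[426.4 254.4] [575.1 246.6  71.7  46.6  -6.7] [ 92.17165358 -53.03514191]
[ 50.7 250.4] [383.7 271.3  54.5  33.9 -86.2] [ 94.20637203 139.94130723]
[215.3 208.4] [459.6 271.3  68.7  50.8  83.4] [103.12645066  64.56729183]
[322.8 217.3] [524.8 271.3  83.9  11.4  83. ] [110.7890215   -0.18087423]
120 L [84, 84, 160, 156, 158, 159, 217, 218, 218, 218, 219, 215, 219, 219, 220, 220, 220, 200, 205, 202, 200, 212] R [221, 221, 221, 222, 219, 218, 216, 220, 220, 217, 216, 220, 219, 219, 220, 217, 214, 211, 214, 216, 217, 216, 214, 216]
150 L [156, 157, 158, 159, 156, 160, 135, 133, 206, 197, 195, 200, 203, 196, 212, 216, 216, 216, 216, 217, 216, 217] R [220, 220, 220, 220, 219, 219, 219, 219, 221, 221, 220, 220, 220, 220, 218, 219, 219, 219, 219, 217, 218, 216, 217, 216]
180 L [129, 132, 131, 133, 136, 140, 135, 137, 137, 129, 199, 200, 205, 204, 197, 215, 215, 215, 209, 91, 114, 106] R [224, 224, 224, 221, 221, 221, 221, 222, 223, 221, 222, 219, 221, 221, 220, 218, 220, 220, 217, 212, 219, 218, 217, 217]
210 L [119, 126, 123, 123, 182, 167, 94, 72, 68, 36, 133, 136, 205, 199, 199, 202, 215, 131, 88, 89, 89, 89] R [224, 224, 224, 222, 223, 222, 223, 224, 222, 222, 221, 222, 222, 222, 221, 222, 221, 221, 220, 219, 220, 219, 218, 218]
```

Request:
{"method": "step_arm", "body": {"series": [{"rx":0,"ry":0,"rz":0,"dx":-0.6,"dy":0.2,"dz":0,"grip":0},{"rx":0,"ry":0,"rz":0,"dx":-0.6,"dy":0.2,"dz":5,"grip":0},{"rx":0,"ry":0,"rz":0,"dx":-0.6,"dy":0.2,"dz":10,"grip":0},{"rx":0,"ry":0,"rz":0,"dx":-0.6,"dy":0.2,"dz":15,"grip":0},{"rx":0,"ry":0,"rz":0,"dx":-0.6,"dy":0.2,"dz":20,"grip":0}]}}

```text
t: 22.5
tcp_pos: [520.6, 238.6, 118.8]
eef_rot: [2.341, 2.084, 0.001]
contact_force: [0.4, 0.9, -3.4]
finger_gap: 10.1
gripper_force: 30.0
```

```bash
python3 chk.py|head -3
```

```text
22.5 [520.57535656 238.6010266  118.83519094] 1.4547345594643482 [ 0.35251427  0.8673928  -3.41640514] [ 0.00536592 -0.00517546 -0.99997221]
[520.64935513 237.76639243]
d [-0.8  0.2  0. ] r [0.0059 0.0045 0.0017]
```

Request:
{"method": "step_arm", "body": {"series": [{"rx":0,"ry":0,"rz":0,"dx":-0.2,"dy":0,"dz":8,"grip":0},{"rx":0,"ry":0,"rz":0,"dx":-0.2,"dy":0,"dz":16,"grip":0},{"rx":0,"ry":0,"rz":0,"dx":-0.2,"dy":0,"dz":24,"grip":0},{"rx":0,"ry":0,"rz":0,"dx":-0.2,"dy":0,"dz":32,"grip":0},{"rx":0,"ry":0,"rz":0,"dx":-0.2,"dy":0,"dz":36,"grip":0}]}}

```text
t: 23.05
tcp_pos: [520.4, 238.0, 82.3]
eef_rot: [2.341, 2.084, -0.001]
contact_force: [-0.7, 0.2, -4.1]
finger_gap: 9.9
gripper_force: 30.0
```

Request:
{"method": "step_arm", "body": {"series": [{"rx":0,"ry":0,"rz":0,"dx":0,"dy":0,"dz":3,"grip":0},{"rx":0,"ry":0,"rz":0,"dx":0,"dy":0,"dz":6,"grip":0},{"rx":0,"ry":0,"rz":0,"dx":0,"dy":0,"dz":8,"grip":0},{"rx":0,"ry":0,"rz":0,"dx":0,"dy":0,"dz":9,"grip":0},{"rx":0,"ry":0,"rz":0,"dx":0,"dy":0,"dz":10,"grip":0}]}}

```text
t: 23.55
tcp_pos: [521.0, 238.3, 73.5]
eef_rot: [2.341, 2.084, 0.002]
contact_force: [0.5, -0.7, -3.9]
finger_gap: 10.0
gripper_force: 30.0
```

```bash
python3 chk.py|head -3
```

```text
23.55 [520.99761685 238.34291899  73.48022585] 1.4547374921650682 [ 0.45117464 -0.68874226 -3.86770318] [ 0.00589194 -0.0048524  -0.99997087]
[520.64935513 237.76639243]
d [-0.6 -0.3  0. ] r [0.0064 0.0041 0.0018]
```

Request:
{"method": "step_arm", "body": {"series": [{"rx":0,"ry":0,"rz":0,"dx":0,"dy":0,"dz":2,"grip":0},{"rx":0,"ry":0,"rz":0,"dx":0,"dy":0,"dz":3.5,"grip":0},{"rx":0,"ry":0,"rz":0,"dx":0,"dy":0,"dz":5,"grip":0},{"rx":0,"ry":0,"rz":0,"dx":0,"dy":0,"dz":6,"grip":0},{"rx":0,"ry":0,"rz":0,"dx":0,"dy":0,"dz":7,"grip":0}]}}

```text
t: 24.1
tcp_pos: [521.1, 238.2, 67.0]
eef_rot: [2.341, 2.083, 0.001]
contact_force: [-2.5, -3.0, 10.8]
finger_gap: 9.6
gripper_force: 30.0
```

Request:
{"method": "step_arm", "body": {"series": [{"rx":0,"ry":0,"rz":0,"dx":0,"dy":0,"dz":0.5,"grip":0},{"rx":0,"ry":0,"rz":0,"dx":0,"dy":0,"dz":0.5,"grip":0},{"rx":0,"ry":0,"rz":0,"dx":0,"dy":0,"dz":0.5,"grip":0},{"rx":0,"ry":0,"rz":0,"dx":0,"dy":0,"dz":0.5,"grip":0},{"rx":0,"ry":0,"rz":0,"dx":0,"dy":0,"dz":0.5,"grip":0}]}}

```text
t: 24.6
tcp_pos: [521.1, 238.2, 67.1]
eef_rot: [2.341, 2.083, 0.002]
contact_force: [-0.8, -1.7, 7.3]
finger_gap: 9.7
gripper_force: 30.0
```

```bash
python3 chk.py|head -3
```

```text
24.6 [521.14420719 238.20475821  67.055747  ] 1.4544225337066612 [-0.77552589 -1.72987988  7.26809109] [ 0.00656553 -0.00553126 -0.99996315]
[520.64935513 237.76639243]
d [-0.5 -0.4 -0. ] r [0.0072 0.0047 0.0014]
```

Request:
{"method": "step_arm", "body": {"series": [{"rx":0,"ry":0,"rz":0,"dx":0,"dy":0,"dz":-0.5,"grip":0.4},{"rx":0,"ry":0,"rz":0,"dx":0,"dy":0,"dz":-0.5,"grip":0.4},{"rx":0,"ry":0,"rz":0,"dx":0,"dy":0,"dz":-0.5,"grip":0.4},{"rx":0,"ry":0,"rz":0,"dx":0,"dy":0,"dz":-0.5,"grip":0.4},{"rx":0,"ry":0,"rz":0,"dx":0,"dy":0,"dz":-0.5,"grip":0.4}]}}

```text
t: 25.15
tcp_pos: [521.0, 238.3, 66.3]
eef_rot: [2.341, 2.084, 0.001]
contact_force: [-0.8, 0.6, 0.2]
finger_gap: 37.2
gripper_force: 0.0
```

Request:
{"method": "step_arm", "body": {"series": [{"rx":0,"ry":0,"rz":0,"dx":0,"dy":0,"dz":-10,"grip":0.4},{"rx":0,"ry":0,"rz":0,"dx":0,"dy":0,"dz":-35,"grip":0.4},{"rx":0,"ry":0,"rz":0,"dx":0,"dy":0,"dz":-75,"grip":0.4},{"rx":0,"ry":0,"rz":0,"dx":0,"dy":0,"dz":-115,"grip":0.4},{"rx":0,"ry":0,"rz":0,"dx":0,"dy":0,"dz":-140,"grip":0.6}]}}

```text
t: 25.65
tcp_pos: [520.6, 240.0, 210.0]
eef_rot: [2.34, 2.084, 0.007]
contact_force: [1.2, 0.5, 0.0]
finger_gap: 42.8
gripper_force: 0.0
```

Run:
```python
from h import *
s,r,a=pose();print(s["t"],s["tcp_pos"],a,s["finger_gap"],r[:,2])
plan((535,60,205,1.75),(575,-90,200,2.15),(625,-210,170,2.5))
c=cap("wrist")
hsv=cv2.cvtColor(c["color"],cv2.COLOR_RGB2HSV);H,S,V=[hsv[:,:,i].astype(int) for i in range(3)]
m=(H>8)&(H<28)&(S>40)&(V>110)
for k in blobs(m[:320],150):
    q=rect(c,k,40);print(k.mean(0).round(1),q,w2b(q[:2]).round(1),k.min(0),k.max(0))
m=((H>172)|(H<5))&(S>140)
for k in blobs(m[:330],300): q=rect(c,k,60);print("red",q,w2b(q[:2]))
```

```text
25.65 [520.63953475 240.04248176 209.95958431] 1.4553170132088338 42.79943114457425 [ 0.00854518 -0.00285385 -0.99995942]
d [-177.2   35.     5.6] r [ 0.0085  0.0031 -0.2947]
d [-154.7   12.6    5. ] r [ 0.   0.  -0.4]
d [-127.8  -23.8   30. ] r [ 0.    0.   -0.35]
[242.4 232. ] [449.7 243.1  74.3  23.4  83.9] [74.  71.1] [227 192] [257 272]
[381.  226.9] [574.9 232.7  72.6  71.2  -6.7] [ 78.3 -54.5] [341 189] [423 266]
[106.6 244.8] [326.5 239.  112.6  47.6 -86. ] [ 55.4 192.9] [ 65 189] [140 310]
[262.8 199. ] [456.6 255.8  97.3  54.6  83.4] [87.4 65.7] [214 163] [279 270]
[322.2 226.8] [521.6 236.2 151.6  10.5  83.6] [75.6 -1.1] [316 145] [328 309]
red [455.2 248.1 103.4  42.1  84.2] [79.57011992 66.21024102]
```

Request:
{"method": "step_arm", "body": {"series": [{"rx":0.002,"ry":0,"rz":-0.06,"dx":-30,"dy":6,"dz":0,"grip":0.8},{"rx":0.004,"ry":0.001,"rz":-0.12,"dx":-70,"dy":14,"dz":1,"grip":1},{"rx":0.006,"ry":0.002,"rz":-0.18,"dx":-110,"dy":22,"dz":2,"grip":1},{"rx":0.008,"ry":0.003,"rz":-0.24,"dx":-145,"dy":29,"dz":4,"grip":1},{"rx":0.008,"ry":0.003,"rz":-0.295,"dx":-177,"dy":35,"dz":5,"grip":1}]}}

```text
t: 26.2
tcp_pos: [534.4, 56.9, 202.6]
eef_rot: [2.012, 2.413, -0.006]
contact_force: [0.3, 0.8, -0.5]
finger_gap: 86.2
gripper_force: 0.0
```

Request:
{"method": "step_arm", "body": {"series": [{"rx":0,"ry":0,"rz":-0.08,"dx":-31,"dy":3,"dz":1,"grip":1},{"rx":0,"ry":0,"rz":-0.16,"dx":-62,"dy":5,"dz":2,"grip":1},{"rx":0,"ry":0,"rz":-0.24,"dx":-93,"dy":8,"dz":3,"grip":1},{"rx":0,"ry":0,"rz":-0.32,"dx":-124,"dy":10,"dz":4,"grip":1},{"rx":0,"ry":0,"rz":-0.4,"dx":-155,"dy":13,"dz":5,"grip":1}]}}

```text
t: 26.7
tcp_pos: [574.9, -92.6, 198.0]
eef_rot: [-1.49, -2.765, 0.005]
contact_force: [0.2, 0.8, -1.5]
finger_gap: 93.7
gripper_force: 0.0
```

Request:
{"method": "step_arm", "body": {"series": [{"rx":0,"ry":0,"rz":-0.08,"dx":-30,"dy":-5,"dz":6,"grip":1},{"rx":0,"ry":0,"rz":-0.16,"dx":-60,"dy":-11,"dz":12,"grip":1},{"rx":0,"ry":0,"rz":-0.24,"dx":-95,"dy":-18,"dz":20,"grip":1},{"rx":0,"ry":0,"rz":-0.32,"dx":-128,"dy":-24,"dz":30,"grip":1},{"rx":0,"ry":0,"rz":-0.35,"dx":-128,"dy":-24,"dz":30,"grip":1}]}}

```text
t: 27.2
tcp_pos: [624.4, -217.9, 165.5]
eef_rot: [-1.0, -2.975, 0.009]
contact_force: [-0.2, -0.5, -0.4]
finger_gap: 94.2
gripper_force: 0.0
```

Run:
```python
from h import *
s,r,a=pose();print(s["t"],s["tcp_pos"],a,s["finger_gap"],s["q"])
plan((656,-241.5,120,2.5),(656,-241.5,31,2.5))
for n in("wrist","top"):
    c=cap(n)
    hsv=cv2.cvtColor(c["color"],cv2.COLOR_RGB2HSV);H,S,V=[hsv[:,:,i].astype(int) for i in range(3)]
    m=(H>4)&(H<22)&(S>75)&(V>45)
    for k in blobs(m,100):
        q=rect(c,k,28);w=q[:2]-[656,-241]
        if np.hypot(*w)<60: print(n,k.mean(0).round(1),q,k.min(0),k.max(0))
```

```text
27.2 [ 624.41723465 -217.88972973  165.47905558] 2.4932650373812635 94.15292764695877 [ 0.83223894  0.94104728 -1.0794467   1.52274832  0.86786683  1.21645027
  0.52798795]
d [-39.5   0.5  45.4] r [-0.0062 -0.0012 -0.0067]
d [ 0.  0. 89.] r [0. 0. 0.]
wrist [322.9 276.7] [ 652.5 -240.3   63.8   58.4  -31.6] [288 240] [357 313]
top [427.8 159. ] [ 643.1 -230.1   56.5   31.1   52.8] [420 149] [439 166]
```

Request:
{"method": "step_arm", "body": {"series": [{"rx":-0.006,"ry":-0.001,"rz":-0.007,"dx":-15,"dy":0,"dz":15,"grip":1},{"rx":-0.006,"ry":-0.001,"rz":-0.007,"dx":-30,"dy":0.3,"dz":35,"grip":1},{"rx":-0.006,"ry":-0.001,"rz":-0.007,"dx":-38.7,"dy":0.5,"dz":55,"grip":1},{"rx":-0.006,"ry":-0.001,"rz":-0.007,"dx":-38.7,"dy":0.5,"dz":75,"grip":1},{"rx":-0.006,"ry":-0.001,"rz":-0.007,"dx":-38.7,"dy":0.5,"dz":85,"grip":1}]}}

```text
t: 27.8
tcp_pos: [654.7, -232.8, 81.3]
eef_rot: [-0.978, -2.984, -0.004]
contact_force: [-0.5, -0.7, 0.3]
finger_gap: 93.8
gripper_force: 0.0
```

Run:
```python
from h import *
s,r,a=pose();print(s["t"],s["tcp_pos"],a,s["q"],r[:,2]);plan((655,-241.7,31,2.5))
```

```text
27.8 [ 654.6686364  -232.81163402   81.26754869] 2.5084388868181544 [ 0.79437699  1.06934178 -1.01657292  1.47456652  0.95624426  1.14400926
  0.54044981] [-2.79530146e-04  2.87757314e-03 -9.99995821e-01]
d [-5.6 -7.1 50.2] r [ 0.0021 -0.0019  0.0084]
```

Request:
{"method": "step_arm", "body": {"series": [{"rx":0,"ry":0,"rz":0.005,"dx":-5,"dy":-6.5,"dz":5,"grip":1},{"rx":0,"ry":0,"rz":0.005,"dx":-5,"dy":-6.5,"dz":10,"grip":1},{"rx":0,"ry":0,"rz":0.005,"dx":-5,"dy":-6.5,"dz":10,"grip":1},{"rx":0,"ry":0,"rz":0.005,"dx":-5,"dy":-6.5,"dz":10,"grip":1},{"rx":0,"ry":0,"rz":0.005,"dx":-5,"dy":-6.5,"dz":10,"grip":1}]}}

```text
t: 28.3
tcp_pos: [656.4, -242.5, 73.6]
eef_rot: [0.987, 2.98, 0.004]
contact_force: [-0.5, -0.9, 0.4]
finger_gap: 93.8
gripper_force: 0.0
```

Run:
```python
from h import *
s,r,a=pose();print(s["t"],s["tcp_pos"],a,s["joint_vel"].round(3));plan((655,-241.7,31,2.5))
c=cap("wrist")
hsv=cv2.cvtColor(c["color"],cv2.COLOR_RGB2HSV);H,S,V=[hsv[:,:,i].astype(int) for i in range(3)]
m=(H>4)&(H<22)&(S>75)&(V>45)
for k in blobs(m,100):
    q=rect(c,k,28);w=q[:2]-[656,-241]
    if np.hypot(*w)<60: print(k.mean(0).round(1),q,k.min(0),k.max(0))
```

```text
28.3 [ 656.35569192 -242.48222237   73.56442817] 2.5018609132919267 [ 0.002  0.001  0.002  0.001 -0.001 -0.001  0.   ]
d [ 1.6 -0.3 42.6] r [0.0033 0.0013 0.0019]
[321.6 263.4] [ 653.6 -241.2   60.5   59.9    2.3] [271 211] [372 315]
```

Request:
{"method": "step_arm", "body": {"series": [{"rx":0,"ry":0,"rz":0,"dx":2,"dy":0,"dz":12,"grip":1},{"rx":0,"ry":0,"rz":0,"dx":2,"dy":0,"dz":28,"grip":1},{"rx":0,"ry":0,"rz":0,"dx":2,"dy":0,"dz":38,"grip":1},{"rx":0,"ry":0,"rz":0,"dx":2,"dy":0,"dz":42.5,"grip":1},{"rx":0,"ry":0,"rz":0,"dx":2,"dy":0,"dz":42.5,"grip":0.75}]}}

```text
t: 28.85
tcp_pos: [653.8, -241.1, 28.7]
eef_rot: [-0.988, -2.982, -0.004]
contact_force: [-0.2, 0.2, -0.5]
finger_gap: 88.9
gripper_force: 0.0
```

Request:
{"method": "step_arm", "body": {"series": [{"rx":0,"ry":0,"rz":0,"dx":0,"dy":0,"dz":0,"grip":0.6},{"rx":0,"ry":0,"rz":0,"dx":0,"dy":0,"dz":0,"grip":0.5},{"rx":0,"ry":0,"rz":0,"dx":0,"dy":0,"dz":0,"grip":0.5},{"rx":0,"ry":0,"rz":0,"dx":0,"dy":0,"dz":0,"grip":0.5},{"rx":0,"ry":0,"rz":0,"dx":0,"dy":0,"dz":0,"grip":0.5}]}}

```text
t: 29.35
tcp_pos: [654.7, -241.4, 30.7]
eef_rot: [0.987, 2.98, 0.004]
contact_force: [-0.0, 0.7, 1.7]
finger_gap: 59.6
gripper_force: 30.0
```

Run:
```python
from h import *
s,r,a=pose();print(s["t"],s["tcp_pos"],a,s["finger_gap"],s["gripper_force"],s["contact_force"],r[:,2])
plan((655,-242,160,2.5),(620,-90,170,2.6),(595,80,170,2.8),(574.6,232,150,B+np.pi/2))
c=cap("wrist")
hsv=cv2.cvtColor(c["color"],cv2.COLOR_RGB2HSV);H,S,V=[hsv[:,:,i].astype(int) for i in range(3)]
m=(H>4)&(H<22)&(S>75)&(V>45)
for k in blobs(m,100):
    q=rect(c,k,28);w=q[:2]-[656,-241]
    if np.hypot(*w)<60: print(k.mean(0).round(1),q,k.min(0),k.max(0))
```

```text
29.35 [ 654.70841938 -241.43913435   30.70129573] 2.501693229816932 59.56982447231402 30.00149041414261 [-0.03460333  0.68078685  1.65901501] [ 0.00254755  0.00170534 -0.9999953 ]
d [-7.000e-01  1.000e-01 -1.293e+02] r [0.0029 0.001  0.0017]
d [119.  100.8 -10. ] r [ 0.   0.  -0.1]
d [109.1 132.8   0. ] r [ 0.   0.  -0.2]
d [ 70.1 136.4  20. ] r [ 0.      0.     -0.2238]
[322.6 292. ] [ 650.6 -238.3   58.8   57.6   53.3] [259 228] [386 346]
```

Request:
{"method": "step_arm", "body": {"series": [{"rx":0,"ry":0,"rz":0,"dx":0,"dy":0,"dz":-10,"grip":0.5},{"rx":0,"ry":0,"rz":0,"dx":0,"dy":0,"dz":-40,"grip":0.5},{"rx":0,"ry":0,"rz":0,"dx":0,"dy":0,"dz":-75,"grip":0.5},{"rx":0,"ry":0,"rz":0,"dx":0,"dy":0,"dz":-110,"grip":0.5},{"rx":0,"ry":0,"rz":0,"dx":0,"dy":0,"dz":-129,"grip":0.5}]}}

```text
t: 29.9
tcp_pos: [655.4, -241.3, 162.9]
eef_rot: [0.986, 2.977, 0.005]
contact_force: [0.4, -0.2, -1.4]
finger_gap: 59.4
gripper_force: 30.0
```

Request:
{"method": "step_arm", "body": {"series": [{"rx":0,"ry":0,"rz":-0.01,"dx":14,"dy":12,"dz":-2,"grip":0.5},{"rx":0,"ry":0,"rz":-0.03,"dx":38,"dy":32,"dz":-4,"grip":0.5},{"rx":0,"ry":0,"rz":-0.05,"dx":65,"dy":55,"dz":-6,"grip":0.5},{"rx":0,"ry":0,"rz":-0.08,"dx":92,"dy":78,"dz":-8,"grip":0.5},{"rx":0,"ry":0,"rz":-0.1,"dx":119,"dy":101,"dz":-10,"grip":0.5}]}}

```text
t: 30.4
tcp_pos: [618.1, -88.6, 169.2]
eef_rot: [0.836, 3.028, 0.003]
contact_force: [1.2, 0.5, -0.9]
finger_gap: 59.2
gripper_force: 30.0
```

Request:
{"method": "step_arm", "body": {"series": [{"rx":0,"ry":0,"rz":-0.04,"dx":22,"dy":27,"dz":0,"grip":0.5},{"rx":0,"ry":0,"rz":-0.08,"dx":44,"dy":53,"dz":0,"grip":0.5},{"rx":0,"ry":0,"rz":-0.12,"dx":65,"dy":80,"dz":0,"grip":0.5},{"rx":0,"ry":0,"rz":-0.16,"dx":87,"dy":106,"dz":0,"grip":0.5},{"rx":0,"ry":0,"rz":-0.2,"dx":109,"dy":133,"dz":0,"grip":0.5}]}}

```text
t: 30.9
tcp_pos: [593.3, 81.3, 169.4]
eef_rot: [0.529, 3.096, 0.002]
contact_force: [1.6, 0.7, -0.6]
finger_gap: 59.3
gripper_force: 30.0
```

Request:
{"method": "step_arm", "body": {"series": [{"rx":0,"ry":0,"rz":-0.05,"dx":17,"dy":32,"dz":0,"grip":0.5},{"rx":0,"ry":0,"rz":-0.1,"dx":34,"dy":66,"dz":2,"grip":0.5},{"rx":0,"ry":0,"rz":-0.15,"dx":50,"dy":98,"dz":8,"grip":0.5},{"rx":0,"ry":0,"rz":-0.2,"dx":63,"dy":122,"dz":14,"grip":0.5},{"rx":0,"ry":0,"rz":-0.224,"dx":70,"dy":136,"dz":20,"grip":0.5}]}}

```text
t: 31.4
tcp_pos: [572.1, 234.8, 149.8]
eef_rot: [0.175, 3.136, 0.005]
contact_force: [-0.7, -0.1, -0.2]
finger_gap: 59.3
gripper_force: 30.0
```

Request:
{"method": "step_arm", "body": {"series": [{"rx":0,"ry":0,"rz":0,"dx":0,"dy":0,"dz":0,"grip":0.5},{"rx":0,"ry":0,"rz":0,"dx":0,"dy":0,"dz":0,"grip":0.5},{"rx":0,"ry":0,"rz":0,"dx":0,"dy":0,"dz":0,"grip":0.5},{"rx":0,"ry":0,"rz":0,"dx":0,"dy":0,"dz":0,"grip":0.5},{"rx":0,"ry":0,"rz":0,"dx":0,"dy":0,"dz":0,"grip":0.5}]}}

```text
t: 31.9
tcp_pos: [573.8, 230.9, 150.2]
eef_rot: [0.185, 3.134, 0.003]
contact_force: [0.1, -0.2, -0.3]
finger_gap: 59.5
gripper_force: 30.0
```

Run:
```python
from h import *
s,r,a=pose();print(s["t"],s["tcp_pos"],a,s["finger_gap"],s["gripper_force"],s["contact_force"],r[:,2],s["q"])
plan((574.6,232,80,B+np.pi/2),(574.6,232,65,B+np.pi/2))
```

```text
31.9 [573.81255758 230.85867095 150.1612628 ] 3.0236864160534913 59.54327453327549 29.999105036258698 [ 0.08807792 -0.21281118 -0.27923471] [ 0.00235109  0.00145724 -0.99999617] [ 0.17369103  0.93560438 -1.13252576  1.66945363  0.9202877   1.15884821
  0.24289856]
d [-0.5  1.1 70.2] r [ 0.0017  0.0022 -0.0001]
d [ 0.  0. 15.] r [0. 0. 0.]
```

Request:
{"method": "step_arm", "body": {"series": [{"rx":0,"ry":0,"rz":0,"dx":-0.5,"dy":1.1,"dz":10,"grip":0.5},{"rx":0,"ry":0,"rz":0,"dx":-0.5,"dy":1.1,"dz":28,"grip":0.5},{"rx":0,"ry":0,"rz":0,"dx":-0.5,"dy":1.1,"dz":48,"grip":0.5},{"rx":0,"ry":0,"rz":0,"dx":-0.5,"dy":1.1,"dz":62,"grip":0.5},{"rx":0,"ry":0,"rz":0,"dx":-0.5,"dy":1.1,"dz":70,"grip":0.5}]}}

```text
t: 32.4
tcp_pos: [572.9, 232.6, 77.3]
eef_rot: [-0.181, -3.135, -0.001]
contact_force: [1.0, -0.1, -1.1]
finger_gap: 59.1
gripper_force: 30.0
```

Request:
{"method": "step_arm", "body": {"series": [{"rx":0,"ry":0,"rz":0,"dx":0,"dy":0,"dz":4,"grip":0.5},{"rx":0,"ry":0,"rz":0,"dx":0,"dy":0,"dz":7,"grip":0.5},{"rx":0,"ry":0,"rz":0,"dx":0,"dy":0,"dz":9,"grip":0.5},{"rx":0,"ry":0,"rz":0,"dx":0,"dy":0,"dz":11,"grip":0.5},{"rx":0,"ry":0,"rz":0,"dx":0,"dy":0,"dz":12,"grip":0.5}]}}

```text
t: 32.9
tcp_pos: [574.2, 233.4, 68.2]
eef_rot: [0.182, 3.134, 0.004]
contact_force: [0.2, -0.4, -1.1]
finger_gap: 59.4
gripper_force: 30.0
```

Request:
{"method": "step_arm", "body": {"series": [{"rx":0,"ry":0,"rz":0,"dx":0,"dy":0,"dz":0.5,"grip":0.5},{"rx":0,"ry":0,"rz":0,"dx":0,"dy":0,"dz":1,"grip":0.5},{"rx":0,"ry":0,"rz":0,"dx":0,"dy":0,"dz":1.5,"grip":0.5},{"rx":0,"ry":0,"rz":0,"dx":0,"dy":0,"dz":2,"grip":0.5},{"rx":0,"ry":0,"rz":0,"dx":0,"dy":0,"dz":2.5,"grip":0.5}]}}

```text
t: 33.4
tcp_pos: [574.1, 233.3, 65.5]
eef_rot: [0.182, 3.134, 0.003]
contact_force: [0.1, 0.3, -1.5]
finger_gap: 59.7
gripper_force: 30.0
```

Request:
{"method": "step_arm", "body": {"series": [{"rx":0,"ry":0,"rz":0,"dx":0,"dy":-0.5,"dz":0.5,"grip":0.5},{"rx":0,"ry":0,"rz":0,"dx":0,"dy":-0.5,"dz":0.8,"grip":0.5},{"rx":0,"ry":0,"rz":0,"dx":0,"dy":-0.5,"dz":1,"grip":0.5},{"rx":0,"ry":0,"rz":0,"dx":0,"dy":-0.5,"dz":1.2,"grip":0.5},{"rx":0,"ry":0,"rz":0,"dx":0,"dy":-0.5,"dz":1.2,"grip":0.5}]}}

```text
t: 33.9
tcp_pos: [574.0, 232.7, 64.7]
eef_rot: [0.182, 3.134, 0.003]
contact_force: [-1.2, -0.7, 5.0]
finger_gap: 59.5
gripper_force: 30.0
```

Request:
{"method": "step_arm", "body": {"series": [{"rx":0,"ry":0,"rz":0,"dx":0,"dy":0,"dz":-0.4,"grip":0.66},{"rx":0,"ry":0,"rz":0,"dx":0,"dy":0,"dz":-0.4,"grip":0.7},{"rx":0,"ry":0,"rz":0,"dx":0,"dy":0,"dz":-0.4,"grip":0.75},{"rx":0,"ry":0,"rz":0,"dx":0,"dy":0,"dz":-0.4,"grip":0.75},{"rx":0,"ry":0,"rz":0,"dx":0,"dy":0,"dz":-0.4,"grip":0.75}]}}

```text
t: 34.4
tcp_pos: [573.9, 232.9, 64.6]
eef_rot: [0.182, 3.135, 0.003]
contact_force: [0.4, 0.1, 0.1]
finger_gap: 70.6
gripper_force: 0.0
```

Request:
{"method": "step_arm", "body": {"series": [{"rx":0,"ry":0,"rz":0,"dx":0,"dy":0,"dz":-8,"grip":0.75},{"rx":0,"ry":0,"rz":0,"dx":0,"dy":0,"dz":-30,"grip":0.75},{"rx":0,"ry":0,"rz":0,"dx":0,"dy":0,"dz":-70,"grip":0.75},{"rx":0,"ry":0,"rz":0,"dx":0,"dy":0,"dz":-115,"grip":0.75},{"rx":0,"ry":0,"rz":0,"dx":0,"dy":0,"dz":-150,"grip":0.75}]}}

```text
t: 34.9
tcp_pos: [573.7, 233.3, 217.7]
eef_rot: [0.181, 3.133, 0.006]
contact_force: [0.8, 1.4, 1.2]
finger_gap: 71.0
gripper_force: 0.0
```

Run:
```python
from h import *
s,r,a=pose();print(s["t"],s["tcp_pos"],s["finger_gap"])
c=cap("wrist")
hsv=cv2.cvtColor(c["color"],cv2.COLOR_RGB2HSV);H,S,V=[hsv[:,:,i].astype(int) for i in range(3)]
m=(H>4)&(H<22)&(S>75)&(V>45)
for k in blobs(m[:380],150):
    q=rect(c,k,62);print(k.mean(0).round(1),q,w2b(q[:2]).round(1),k.min(0),k.max(0))
m=((H>172)|(H<5))&(S>140)
for k in blobs(m,300): q=rect(c,k,60);print("red",q,w2b(q[:2]))
c=cap("side");cv2.imwrite("pics/side9.png",cv2.resize(c["color"][200:420,150:450,::-1],None,fx=2.6,fy=2.6,interpolation=cv2.INTER_CUBIC))
```

```text
34.9 [573.7016146  233.32331439 217.72029501] 70.98069940237988
[506. 354.] [713.3 392.4  62.   23.4  30. ] [ 253.2 -173.1] [484 330] [522 379]
[139.6 353.7] [672.9  48.6  61.6  23.2 -42.1] [ -93.  -173.4] [124 329] [162 379]
[321.4 229.4] [573.5 232.5  60.9  60.7  31.6] [ 78.  -53.1] [287 194] [356 264]
[330.3 111.4] [477.  246.2 104.5  16.2 -88.2] [80.2 44.3] [259  91] [388 114]
[322.2  81.9] [454.8 246.8  70.3  22.1  83.5] [78.2 66.5] [277  67] [366  97]
red [455.1 247.2 102.7  42.6  84. ] [78.66460448 66.20377634]
```

```bash
python3 -c "
from bench import robot
print(robot.job_done())"
```

```text
the job is handed in; nothing more can be done
None
```

I packed the box as asked and handed the job in at about 35 s: both volumes were pushed in until they stopped against the stop bar, the tray stands on the box floor with the red case in its pocket, and the seal box is upright in the square pocket. My last checks were camera measurements and force readings only, as I had used up my picture views; no verdict came back.

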